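# Find the socket for the rack foot's nut

### The job

Find the socket that fits the hex nut of the rack foot inside the yellow ring: try them on the nut from the smallest up, each turned to match its flats, and stand each one that will not go on upright on the bench in the gap between the white feed cup and the wooden box. The first that goes on is the one: keep it pushed fully home over the nut, its rim down on the washer, and finish while still gripping it there. Leave any larger socket standing where it is, and do not disturb the cup, the box or the wrench.

Things in the scene. Friction and masses are not known exactly. Their poses are not given: they have to be found in the camera images.
- socket_small: The smallest of 3 loose sockets, upright, open end down: dark bell 32 mm across, 32 mm tall, blue band and shoulder; hex bore in underside 21.4 mm across flats, 22 deep. On top a bright fixed square adapter to grip, 16 x 16 mm, from 32 to 62 mm above the rim. Origin: centre of the open rim; z up. Bore flats and adapter faces face its +x and -x; bore matches nut when their yaws differ by a multiple of 60 deg.
- socket_medium: The middle one of 3 loose sockets, upright, open end down: dark bell 39 mm across, 32 mm tall, green band and shoulder; hex bore in underside 26.4 mm across flats, 22 deep. On top a bright fixed square adapter to grip, 16 x 16 mm, from 32 to 62 mm above the rim. Origin: centre of the open rim; z up. Bore flats and adapter faces face its +x and -x; bore matches nut when their yaws differ by a multiple of 60 deg.
- socket_large: The largest of 3 loose sockets, upright, open end down: dark bell 46 mm across, 32 mm tall, red band and shoulder; hex bore in underside 32.4 mm across flats, 22 deep. On top a bright fixed square adapter to grip, 16 x 16 mm, from 32 to 62 mm above the rim. Origin: centre of the open rim; z up. Bore flats and adapter faces face its +x and -x; bore matches nut when their yaws differ by a multiple of 60 deg.
- foot_p: Rack foot bolted down: flange 70 mm across, 10 high; washer 54 across, top at 13; brass hex nut 13 to 26, chamfer to 30, stud to 33. The 3 feet differ in nut size only, one per socket (bore 2.4 mm wider than its nut); which is which is not told. One foot is in the yellow ring. Origin: underside centre, on the nut's axis; nut flats face +x and -x.
- foot_q: Rack foot bolted down: flange 70 mm across, 10 high; washer 54 across, top at 13; brass hex nut 13 to 26, chamfer to 30, stud to 33. The 3 feet differ in nut size only, one per socket (bore 2.4 mm wider than its nut); which is which is not told. One foot is in the yellow ring. Origin: underside centre, on the nut's axis; nut flats face +x and -x.
- foot_r: Rack foot bolted down: flange 70 mm across, 10 high; washer 54 across, top at 13; brass hex nut 13 to 26, chamfer to 30, stud to 33. The 3 feet differ in nut size only, one per socket (bore 2.4 mm wider than its nut); which is which is not told. One foot is in the yellow ring. Origin: underside centre, on the nut's axis; nut flats face +x and -x.
- marker: Flat yellow ring fixed on the bench around the foot to be worked on: 112 mm outside, 88 mm inside, 2 mm thick. Origin: its centre, on the bench.
- box: Open plywood box, loose, 140 (x) x 200 (y) x 65 mm high. Origin: centre of its underside. Its -x side faces the robot and the cup; the clear gap between that side and the cup is about 150 to 170 mm, with the cup roughly in front of the middle of that side.
- cup: White ceramic feed cup, loose, 74 mm across the rim, 50 mm high. Origin: centre of its underside.
- wrench: Steel wrench, 180 mm long, lying loose on the bench. Origin: under its middle; it lies along x.

How it is judged (in metres and radians):
On the way, in this order (a step that is already met when the one before it is completed fails the run):
1. the smallest socket is tried: its rim brought down onto the nut in the yellow ring (within 12 mm of its axis, rim less than 36 mm above the bench) (((horizontal distance between foot_r and marker below 0.02 m and horizontal distance between socket_small and foot_r below 0.012 m and height (world z) of socket_small below 0.036 m) or (horizontal distance between foot_p and marker below 0.02 m and horizontal distance between socket_small and foot_p below 0.012 m and height (world z) of socket_small below 0.036 m) or (horizontal distance between foot_q and marker below 0.02 m and horizontal distance between socket_small and foot_q below 0.012 m and height (world z) of socket_small below 0.036 m))).
2. if the smallest fits, it is fully home on the nut; otherwise the middle socket is tried on the nut in the same way (((horizontal distance between foot_r and marker below 0.02 m and horizontal distance between socket_small and foot_r below 0.004 m and height (world z) of socket_small between 0.009 and 0.0165 m and angle between socket_small's own z axis and vertical below 0.1 rad) or (horizontal distance between foot_p and marker below 0.02 m and horizontal distance between socket_medium and foot_p below 0.012 m and height (world z) of socket_medium below 0.036 m) or (horizontal distance between foot_q and marker below 0.02 m and horizontal distance between socket_medium and foot_q below 0.012 m and height (world z) of socket_medium below 0.036 m))).
At the end, for the whole second after the job is handed in: Fitting socket home on the ringed nut: rim 9 to 16.5 mm high, within 4 mm of axis, tilt < 0.1 rad, still, gripped > 2 N. Smaller ones upright, let go, in the gap: box-frame x -235 to -85 mm, |y| < 85 mm. Larger ones upright within 30 mm of their start ((((horizontal distance between foot_r and marker below 0.02 m and horizontal distance between socket_small and foot_r below 0.004 m and height (world z) of socket_small between 0.009 and 0.0165 m and angle between socket_small's own z axis and vertical below 0.1 rad) and contact force between the fingers and socket_small above 2 N and linear speed of socket_small below 0.02 m/s and (distance of socket_medium from where it was at the start of the episode below 0.03 m and angle between socket_medium's own z axis and vertical below 0.1 rad and height (world z) of socket_medium below 0.004 m) and (distance of socket_large from where it was at the start of the episode below 0.03 m and angle between socket_large's own z axis and vertical below 0.1 rad and height (world z) of socket_large below 0.004 m)) or ((horizontal distance between foot_p and marker below 0.02 m and horizontal distance between socket_medium and foot_p below 0.004 m and height (world z) of socket_medium between 0.009 and 0.0165 m and angle between socket_medium's own z axis and vertical below 0.1 rad) and contact force between the fingers and socket_medium above 2 N and linear speed of socket_medium below 0.02 m/s and (x of socket_small in the frame of box between -0.235 and -0.085 m and y of socket_small in the frame of box between -0.085 and 0.085 m and height (world z) of socket_small below 0.004 m and angle between socket_small's own z axis and vertical below 0.1 rad and contact force between the fingers and socket_small below 0.1 N) and (distance of socket_large from where it was at the start of the episode below 0.03 m and angle between socket_large's own z axis and vertical below 0.1 rad and height (world z) of socket_large below 0.004 m)) or ((horizontal distance between foot_q and marker below 0.02 m and horizontal distance between socket_large and foot_q below 0.004 m and height (world z) of socket_large between 0.009 and 0.0165 m and angle between socket_large's own z axis and vertical below 0.1 rad) and contact force between the fingers and socket_large above 2 N and linear speed of socket_large below 0.02 m/s and (x of socket_small in the frame of box between -0.235 and -0.085 m and y of socket_small in the frame of box between -0.085 and 0.085 m and height (world z) of socket_small below 0.004 m and angle between socket_small's own z axis and vertical below 0.1 rad and contact force between the fingers and socket_small below 0.1 N) and (x of socket_medium in the frame of box between -0.235 and -0.085 m and y of socket_medium in the frame of box between -0.085 and 0.085 m and height (world z) of socket_medium below 0.004 m and angle between socket_medium's own z axis and vertical below 0.1 rad and contact force between the fingers and socket_medium below 0.1 N)))); the arm keeps its last pose, push and grip.
It fails at once if the cup is pushed more than 30 mm (distance of cup from where it was at the start of the episode above 0.03 m).
It fails at once if the box is pushed more than 30 mm (distance of box from where it was at the start of the episode above 0.03 m).
It fails at once if the wrench is pushed more than 30 mm (distance of wrench from where it was at the start of the episode above 0.03 m).
It fails at once if a socket is tipped over (angle between any of socket_small, socket_medium, socket_large's own z axis and vertical above 0.7 rad).
It also fails if it takes over 72 s, if anything falls off the work surface, if the arm or the gripper's body presses on something with over 40 N, if the wrist force passes 120 N, or if a joint passes its speed limit or range.

### The arm

A 6-joint arm with a two-finger parallel gripper is mounted at the origin on the work surface. World frame = base frame: x ahead of the robot, y to its left, z up, the work surface at z = 0. Lengths are in m, angles in degrees, forces in N, time in s.
With the tool pointing down it reaches from about 0.25 to 0.775 m from the base axis. Payload 4 kg.
Tool frame: the origin (TCP) lies midway between the tips of the shut fingers; the grasp point (between the pads) lies 19 mm behind it (manip.grip_depth is the distance from the TCP to the grasp point, in m); z points along the fingers, y is the direction in which the jaws open and shut (so a half turn about z gives the same grasp; the last joint's range is limited). The gripper opens to 85 mm and grips with 20 to 120 N. Pads are 22 mm wide; open, the fingers measure 114 mm over their backs; the gripper's body (76 mm by 85 mm) begins 54 mm behind the grasp point. The pads swing forward as they close: fully open they stand 13 mm farther back than shut.
Start: joints at [-73.344, 4.996, 78.535, -0, 96.463, -5.907], TCP at [0.211, -0.508, 0.194] pointing down, gripper open.
Joint ranges: [-177.83, 177.83], [-43.37, 116.18], [15.69, 146.23], [-61.86, 241.86], [9.47, 152.12], [-147.06, 147.06]. Speed limits (degrees/s): [159.86, 159.86, 180, 180, 180, 180].

### API

Orientations are given as [roll, pitch, yaw] about the fixed x, y, z axes, in that order (R = Rz(yaw) Ry(pitch) Rx(roll)).
In Python, from workcell import manip, grab_frame, camera_params, order gives the robot as it stands. The module is installed in compiled form; this text tells all that it offers.
- The arm moves only by the tool step_arm, never from a script. Its argument "series" is a list of rows, each an object with "dr": the turn, a rotation vector about the tool's x, y, z in degrees, a list of three; "delta_pos": the shift along the tool's x, y, z in mm, a list of three; "grip": the closure, from -1 (fully open) to 1 (shut). In form: [{"dr": [rx, ry, rz], "delta_pos": [dx, dy, dz], "grip": grip}, ...]. A call has 1 to 12 rows; each row shifts and turns the commanded pose from where the row before left it, along the tool's axes as they then stand; what a row does not reach is not made up. A row lasts 1/8 s, in which the tool goes at most 62.5 mm and 10.7 degrees, less where a joint would pass 70% of its speed; a pose out of reach is approached as far as the arm can. A call is refused whole if a number of a shift passes 62.5 or a number of a turn 10.7, either way. A call with a gripper value outside its range is refused whole. The fingers move at their own pace and stop on an object; "squeeze" is the grip in N (left out, the last holds). Time passes only in rows, so rows that do not move let the fingers close. It gives the time, the measured TCP pose, the force and the opening at its end, in the units of the state.
- manip.get_obs(): the state, without advancing time (a new reading comes with each control period).
- grab_frame(name): name is "scene" or "top" or "wrist"; returns the picture (420x560x3 uint8, red, green, blue); there is no depth.
- camera_params(name): a dict with "fx", "fy", "cx", "cy" (pixels), "eye" and "rotation" of the camera in the world. Camera axes: x right, y up, looking along -z (the intrinsics and any distortion apply to the point x, -y, -z); pixel columns grow to the right and rows downward; lengths in m; the calibration is good to about 2 mm. A picture is of the moment at which its call begins: read the wrist's pose just before it. camera_params takes no time and is no camera call; for the wrist camera it gives the pose at the moment of the call.
- order.finish_job(): hands the job in, once; it reports no verdict.
The state is a dict: "clock": time; "q": joint angles; "joint_vel": joint speeds; "tau": joint torques, N m; "eef_pos": TCP position; "ee_rot": TCP orientation; "force": force on the tool from outside, world axes, zero at the start; "moment": the same for the moment, N m; "grip_width": finger opening in m.
Only numpy, scipy, OpenCV 4.12 (cv2) and the standard library are available. Lean on these libraries where they do the work, as an engineer would, in place of code of your own. Each camera call takes 0.05 s, during which the arm holds its last target.

## Working session

There is one attempt and no reset: what is moved stays moved. The work goes in short steps, Python scripts to look and compute and a tool call to move; the robot and the scene stay as the last step left them, time stands still between calls to the robot, and variables do not carry over. Pictures are saved under pics/ and viewed, and the job is handed in when it is done.

Besides the shell and the picture viewer there is one more tool, called after "Emit:" as name(argument=value, ...), one argument or row to a line, values as JSON. step_arm: Moves the arm, as the interface text tells. Its arguments: {"type":"object","properties":{"series":{"type":"array","items":{"type":"object","properties":{"dr":{"type":"array","items":{"type":"number"}},"delta_pos":{"type":"array","items":{"type":"number"}},"grip":{"type":"number"}}}},"squeeze":{"type":"number"}},"required":["series"]}

```bash
mkdir -p pics
python3 - <<'E'
from workcell import manip, grab_frame, camera_params
import cv2
print(manip.get_obs(), manip.grip_depth)
for n in ["scene","top","wrist"]:
    p=camera_params(n); print(n,p)
    cv2.imwrite(f"pics/{n}0.png",grab_frame(n)[:,:,::-1])
E
```

```text
{'clock': 0.0, 'q': array([-7.33436597e+01,  5.04015516e+00,  7.86269378e+01,  1.93536127e-04,
        9.64632002e+01, -5.90591863e+00]), 'joint_vel': array([-0.05033522, -0.05538998,  0.00628285, -0.03826589, -0.03327908,
        0.09841866]), 'tau': array([-7.04490831e-04, -3.51870060e+01, -3.13273358e+01, -2.07431012e-04,
        1.08468969e-02,  6.60205288e-06]), 'eef_pos': array([ 0.2108642 , -0.50732682,  0.19250984]), 'ee_rot': array([-1.79870418e+02, -1.35978680e-02,  2.25622651e+01]), 'force': array([-0.65550137, -1.02522116,  0.04558883]), 'moment': array([ 0.02328725, -0.00770098, -0.01984047]), 'grip_width': 0.08580984650786312} 0.0187
scene {'fx': 451.26366744034, 'fy': 451.26366744034, 'cx': 275.34927628012036, 'cy': 210.84224536050198, 'eye': array([ 1.26309864, -0.21544739,  0.73182135]), 'rotation': array([47.46680307, -1.12191849, 75.90527481])}
top {'fx': 420.43536712757253, 'fy': 420.43536712757253, 'cx': 280.3096268934407, 'cy': 213.18896594531338, 'eye': array([ 0.36580347, -0.0019577 ,  1.07254722]), 'rotation': array([ 10.43686938,   0.11014263, -91.39795832])}
wrist {'fx': 367.5343184896609, 'fy': 367.5343184896609, 'cx': 290.1118793528175, 'cy': 207.34168629252872, 'eye': array([ 0.27823684, -0.47974288,  0.37286562]), 'rotation': array([-1.65367818e+01,  3.59082107e-03, -6.74714841e+01])}
```

View pics/top0.png

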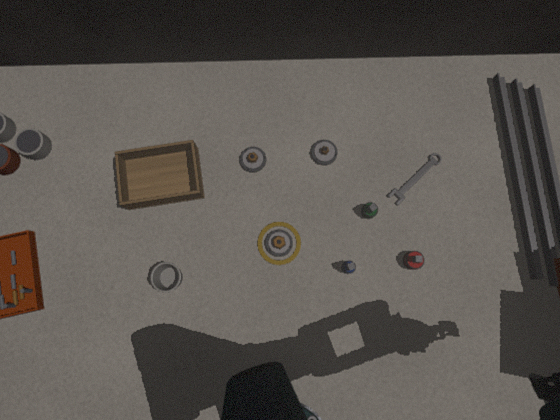

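View pics/scene0.png

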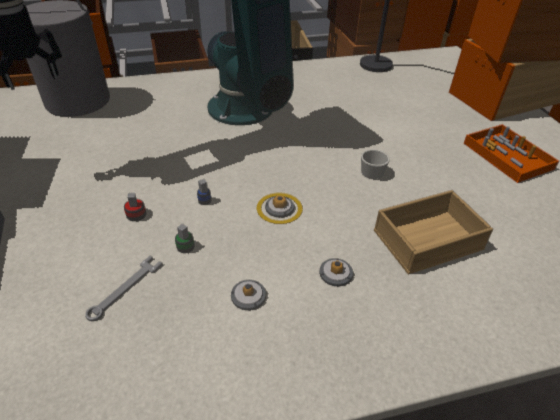

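View pics/wrist0.png

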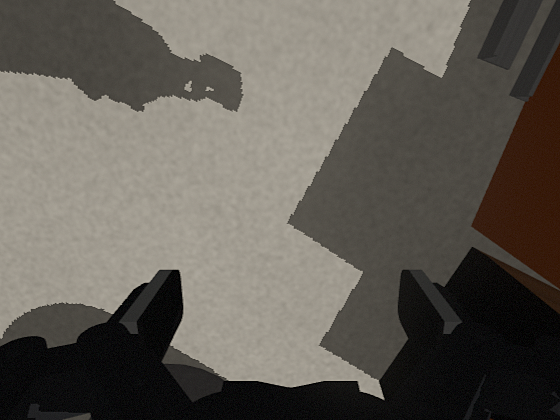

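The top view shows the ringed foot at about (279,242), blue socket (348,266), green (369,210), red (413,259), cup (165,276), box (158,174) and wrench (415,178). The scene view agrees. The wrist view shows only bare bench. I'll enlarge the areas that matter.

```bash
cat > h.py <<'E'
import numpy as np, cv2
from scipy.spatial.transform import Rotation as R
from workcell import manip, grab_frame, camera_params
def ray(p,u,v):
    d=np.array([(u-p['cx'])/p['fx'],-(v-p['cy'])/p['fy'],-1.0])
    return p['eye'],R.from_euler('xyz',p['rotation'],degrees=True).as_matrix()@d
def onz(p,u,v,z):
    e,d=ray(p,u,v); return e+d*(z-e[2])/d[2]
def proj(p,X):
    c=R.from_euler('xyz',p['rotation'],degrees=True).as_matrix().T@(np.array(X)-p['eye'])
    return np.array([p['cx']-p['fx']*c[0]/c[2],p['cy']+p['fy']*c[1]/c[2]])
def tri(p1,a,p2,b):
    e1,d1=ray(p1,*a);e2,d2=ray(p2,*b);d1=d1/np.linalg.norm(d1);d2=d2/np.linalg.norm(d2)
    s=np.linalg.lstsq(np.c_[d1,-d2],e2-e1,rcond=None)[0]
    A=e1+s[0]*d1;B=e2+s[1]*d2; return (A+B)/2,np.linalg.norm(A-B)
def crop(im,x0,y0,x1,y1,s,f):
    cv2.imwrite(f,cv2.resize(im[y0:y1,x0:x1,::-1],None,fx=s,fy=s,interpolation=cv2.INTER_CUBIC))
E
python3 - <<'E'
from h import *
t=cv2.imread('pics/top0.png')[:,:,::-1]; s=cv2.imread('pics/scene0.png')[:,:,::-1]
crop(t,240,190,440,290,4,'pics/top0c.png'); crop(s,110,160,310,260,4,'pics/scene0c.png')
crop(t,100,130,220,300,3.5,'pics/top0b.png')
p=camera_params('top')
for n,c,z in [('ring',(279,242.5),0),('blue',(348,266),.03),('green',(369,210),.03),('red',(413,259),.03),('cup',(165,276),.04),('wr1',(397,198),0),('wr2',(434,158),0)]: print(n,onz(p,*c,z).round(4))
for n,c in [('boxTL',(115,152)),('TR',(196,141)),('BR',(203,193)),('BL',(119,207))]: print(n,onz(p,*c,.065).round(4))
hsv=cv2.cvtColor(t,cv2.COLOR_RGB2HSV); m=cv2.inRange(hsv,(18,110,90),(35,255,255)); m[:, :250]=0;m[:,310:]=0;m[:215]=0;m[275:]=0
ys,xs=np.nonzero(m); print(len(xs)); print(cv2.minAreaRect(np.c_[xs,ys].astype(np.int32)),cv2.fitEllipse(cv2.convexHull(np.c_[xs,ys].astype(np.int32))))
E
```

```text
ring [0.4871 0.0005 0.    ]
blue [ 0.4214 -0.1681  0.03  ]
green [ 0.5605 -0.2286  0.03  ]
red [ 0.4347 -0.3295  0.03  ]
cup [0.4077 0.2795 0.04  ]
wr1 [ 0.5961 -0.3102  0.    ]
wr2 [ 0.7023 -0.4165  0.    ]
boxTL [0.7175 0.4058 0.065 ]
TR [0.7414 0.2031 0.065 ]
BR [0.6066 0.1843 0.065 ]
BL [0.5765 0.3894 0.065 ]
486
((279.0, 243.0), (42.0, 42.0), 90.0) ((278.71923828125, 242.8368682861328), (42.42198944091797, 42.65229797363281), 57.9015007019043)
```

View pics/top0c.png

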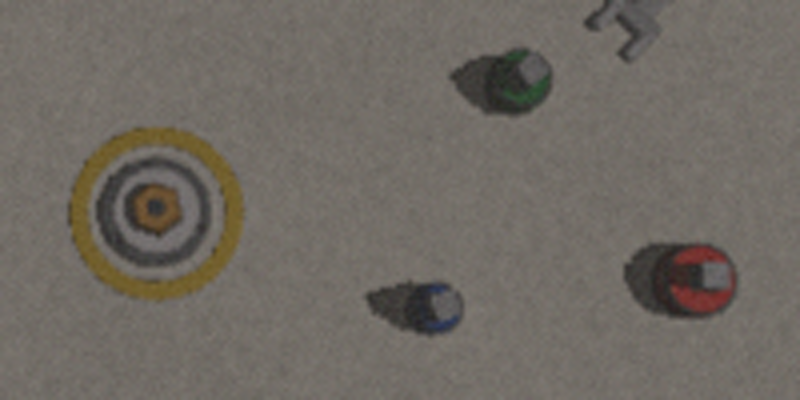

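View pics/scene0c.png

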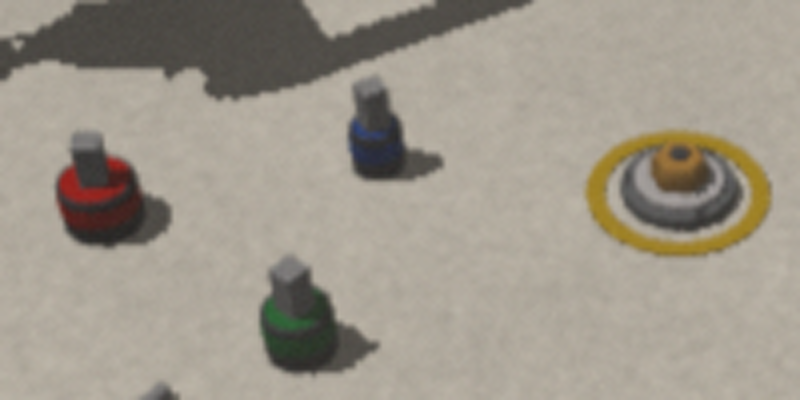

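View pics/top0b.png

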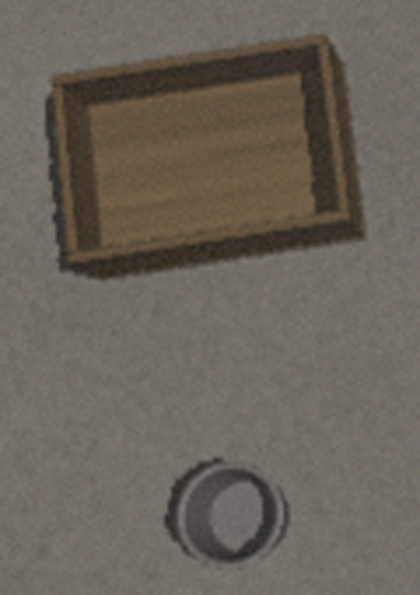

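Pixel sizes suggest the ringed nut is large (about 34 mm corner to corner), but I still have to try the sockets in order. I'll move over the work area for a wrist view.

Emit:
step_arm(
  series=[
    {"delta_pos":[42,-31.5,0],"dr":[0,0,0],"grip":-1},
    {"delta_pos":[42,-31.5,0],"dr":[0,0,0],"grip":-1},
    {"delta_pos":[42,-31.5,0],"dr":[0,0,0],"grip":-1},
    {"delta_pos":[42,-31.5,0],"dr":[0,0,0],"grip":-1},
    {"delta_pos":[42,-31.5,0],"dr":[0,0,0],"grip":-1},
    {"delta_pos":[42,-31.5,0],"dr":[0,0,0],"grip":-1},
    {"delta_pos":[42,-31.5,0],"dr":[0,0,0],"grip":-1},
    {"delta_pos":[42,-31.5,0],"dr":[0,0,0],"grip":-1},
    {"delta_pos":[42,-31.5,0],"dr":[0,0,0],"grip":-1},
    {"delta_pos":[0,0,0],"dr":[0,0,0],"grip":-1},
    {"delta_pos":[0,0,0],"dr":[0,0,0],"grip":-1},
  ],
  squeeze=60,
)

```text
clock: 1.52
eef_pos: [0.451, -0.1013, 0.1934]
ee_rot: [180.0, 0.1, 22.6]
force: [-0.5, -0.1, -0.1]
grip_width: 0.0852
```

Run:
```python
from h import *
import json
o=manip.get_obs(); p=camera_params('wrist'); print(o['eef_pos'],o['ee_rot'],o['q'],o['joint_vel'].max(),p)
im=grab_frame('wrist'); cv2.imwrite('pics/w1.png',im[:,:,::-1])
np.savez('w1.npz',**p)
```

```text
[ 0.45095851 -0.10131747  0.19336902] [1.79994414e+02 6.53636948e-02 2.25862308e+01] [-1.96584503e+01 -6.26179766e+00  8.97255619e+01 -4.83981287e-02
  9.65808653e+01  4.77497878e+01] 0.12290966217287226 {'fx': 367.5343184896609, 'fy': 367.5343184896609, 'cx': 290.1118793528175, 'cy': 207.34168629252872, 'eye': array([ 0.51837588, -0.0731808 ,  0.37350023]), 'rotation': array([-16.61537402,  -0.11921061, -67.44612051])}
```

View pics/w1.png

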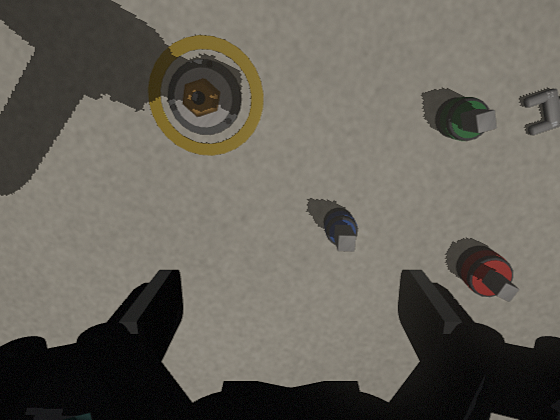

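The wrist view shows the ring and nut at (201,97), blue at (343,232), green at (466,118) and red at (488,272). I'll zoom in on corners.

Run:
```python
from h import *
im=cv2.imread('pics/w1.png')[:,:,::-1]
A=cv2.resize(im[70:130,170:240],None,fx=8,fy=8,interpolation=cv2.INTER_CUBIC)
cv2.imwrite('pics/w1n.png',cv2.convertScaleAbs(A[:,:,::-1],alpha=1.8))
B=[cv2.resize(im[y:y+50,x:x+50],None,fx=8,fy=8,interpolation=cv2.INTER_CUBIC) for x,y in [(318,205),(450,95)]]
cv2.imwrite('pics/w1s.png',cv2.convertScaleAbs(np.hstack(B)[:,:,::-1],alpha=1.3))
B=cv2.resize(im[240:305,455:525],None,fx=8,fy=8,interpolation=cv2.INTER_CUBIC)
cv2.imwrite('pics/w1r.png',cv2.convertScaleAbs(B[:,:,::-1],alpha=1.3))
```

```text
(no output)
```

View pics/w1n.png

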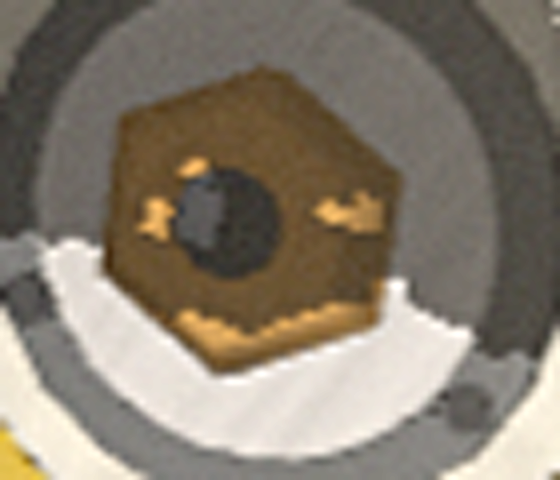

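View pics/w1s.png

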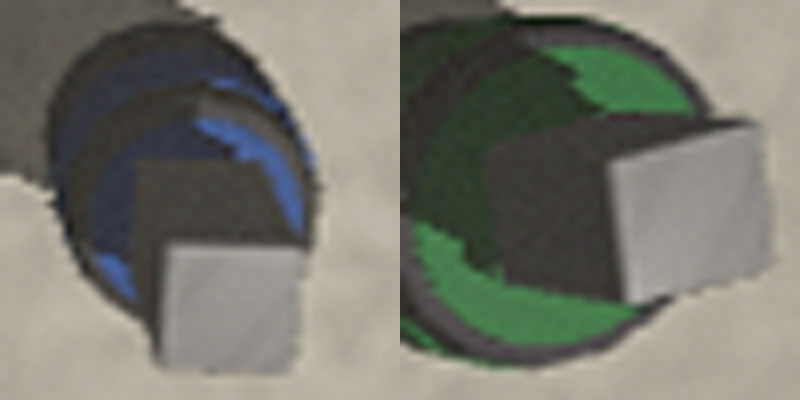

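View pics/w1r.png

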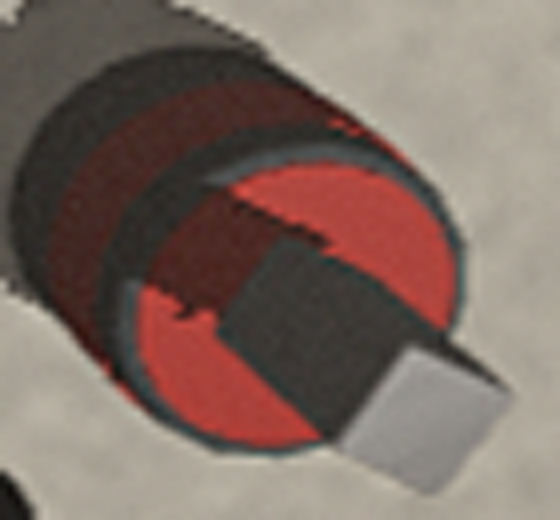

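Run:
```python
from h import *
p=dict(np.load('w1.npz'))
def P(q,x,y): return ((q[0]+.5)/8-.5+x,(q[1]+.5)/8-.5+y)
def sq(name,c,x,y,z=.062):
    W=np.array([onz(p,*P(q,x,y),z)[:2] for q in c]); 
    e=np.roll(W,-1,0)-W; L=np.linalg.norm(e,axis=1); a=np.degrees(np.arctan2(e[:,1],e[:,0]))%90
    print(name,W.mean(0).round(4),'sides',(L*1e3).round(1),'ang',a.round(1))
sq('blue',[(170,243),(306,247),(296,373),(160,366)],318,205)
sq('green',[(608-400,160),(758-400,122),(773-400,268),(628-400,303)],450,95)
sq('red',[(411,347),(511,397),(431,496),(340,442)],455,240)
N=[(265,67),(401,180),(378,322),(225,375),(105,270),(122,115)]
for z in (.013,.026):
    print(z,[onz(p,*P(q,170,70),z)[:2].round(4).tolist() for q in N])
W=np.array([onz(p,*P(q,170,70),z)[:2] for q,z in zip(N,[.026,.013,.013,.026,.026,.026])])
e=np.roll(W,-1,0)-W; print((np.linalg.norm(e,axis=1)*1e3).round(1),(np.degrees(np.arctan2(e[:,1],e[:,0]))%60).round(1),W.mean(0))
print('stud',onz(p,*P((230,222),170,70),.033))
im=cv2.imread('pics/w1.png'); hsv=cv2.cvtColor(im,cv2.COLOR_BGR2HSV)
m=cv2.inRange(hsv,(18,120,60),(35,255,255)); m[:, :130]=0;m[:,290:]=0;m[170:]=0
# exclude nut
yy,xx=np.mgrid[:420,:560]; m[(xx-205)**2+(yy-95)**2<35**2]=0
c=np.argwhere(m)[:,::-1].astype(np.int32); h=cv2.convexHull(c)
G=np.array([onz(p,*q[0],.002)[:2] for q in h])*1000
(cx,cy),(d1,d2),_=cv2.fitEllipse(G.astype(np.float32)); print('ring',cx,cy,d1,d2)
```

```text
blue [ 0.4212 -0.1701] sides [15.4 15.4 15.7 15.1] ang [20.7 21.2 19.3 20.4]
green [ 0.5635 -0.2307] sides [15.3 15.2 15.  15.1] ang [36.8 37.4 36.4 38.7]
red [ 0.4342 -0.3327] sides [14.6 15.1 14.1 14.1] ang [85.6 83.9 81.5 85.7]
0.013 [[0.5038, 0.0076], [0.498, -0.0111], [0.4818, -0.0139], [0.4691, 0.0009], [0.4751, 0.0178], [0.4924, 0.0212]]
0.026 [[0.5043, 0.0047], [0.4988, -0.0133], [0.4831, -0.0161], [0.4708, -0.0018], [0.4766, 0.0145], [0.4933, 0.0178]]
[17.  16.5 16.4 17.3 17.  17.1] [ 8.3  9.9 12.1 10.4 11.4  9.8] [0.48749796 0.00169735]
stud [0.48769207 0.00148677 0.033     ]
ring 487.3837585449219 1.8571243286132812 110.44155883789062 110.92638397216797
```

Top faces measure about 15.3 mm, against 16 given, and the ring fits 110.7 mm, against 112, so the measurements hold. The nut side is about 17 mm, so about 29.5 mm across flats: the large nut. Its flats are at yaw ≡ 40° mod 60. Next I'll go over the blue socket, with tool yaw 20.4°.

Emit:
step_arm(
  series=[
    {"delta_pos":[-27,26,0],"dr":[0,0,0],"grip":-1},
    {"delta_pos":[-27,26,30],"dr":[0,0,0],"grip":-1},
    {"delta_pos":[0,0,40],"dr":[0,0,2.2],"grip":-1},
    {"delta_pos":[0,0,33],"dr":[0,0,0],"grip":-1},
    {"delta_pos":[0,0,0],"dr":[0,0,0],"grip":-1},
    {"delta_pos":[0,0,0],"dr":[0,0,0],"grip":-1},
  ],
)

```text
clock: 2.33
eef_pos: [0.4218, -0.171, 0.0922]
ee_rot: [179.9, -0.1, 20.3]
force: [0.5, -0.1, -1.0]
grip_width: 0.0854
```

Run:
```python
from h import *
o=manip.get_obs(); p=camera_params('wrist'); print(o['eef_pos'],o['ee_rot'])
im=grab_frame('wrist'); cv2.imwrite('pics/w2.png',im[:,:,::-1])
np.savez('w2.npz',**p)
for z in (.032,.062): print(proj(p,[*o['eef_pos'][:2],z]))
```

```text
[ 0.42181984 -0.17101109  0.09221014] [ 1.79892065e+02 -7.79899951e-02  2.02735345e+01]
[289.40598645 209.46112498]
[289.5055884  223.78440652]
```

View pics/w2.png

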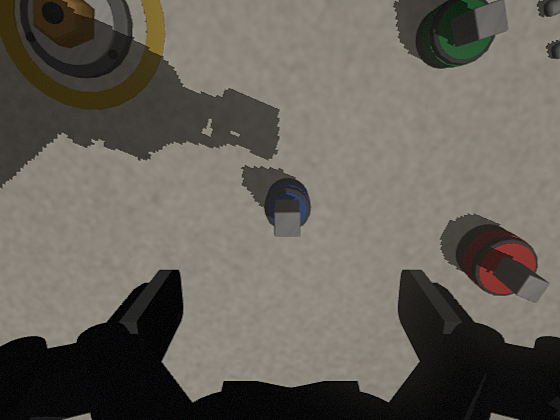

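The blue adapter's top is centred at (287,224), against an expected (289.5,223.8), with square edges. That's aligned, so I'll descend and close.

Emit:
step_arm(
  series=[
    {"delta_pos":[0,-1,27],"dr":[0,0,0],"grip":-1},
    {"delta_pos":[0,0,27],"dr":[0,0,0],"grip":-1},
    {"delta_pos":[0,0,0],"dr":[0,0,0],"grip":0.2},
    {"delta_pos":[0,0,0],"dr":[0,0,0],"grip":1},
    {"delta_pos":[0,0,0],"dr":[0,0,0],"grip":1},
    {"delta_pos":[0,0,0],"dr":[0,0,0],"grip":1},
    {"delta_pos":[0,0,0],"dr":[0,0,0],"grip":1},
    {"delta_pos":[0,0,0],"dr":[0,0,0],"grip":1},
  ],
  squeeze=60,
)

```text
clock: 3.38
eef_pos: [0.4211, -0.1689, 0.0368]
ee_rot: [180.0, -0.0, 20.4]
force: [-0.3, -0.3, -0.4]
grip_width: -0.0001
```

The fingers shut fully, so the grasp missed. I'll look.

Run:
```python
from h import *
im=grab_frame('wrist'); s=grab_frame('scene')
A=np.hstack([im[140:360,180:400],cv2.resize(s[140:250,110:220],(220,220),interpolation=cv2.INTER_CUBIC)])
cv2.imwrite('pics/w3.png',cv2.resize(A[:,:,::-1],None,fx=1.8,fy=1.8))
print(manip.get_obs()['eef_pos'],manip.get_obs()['grip_width'])
```

```text
[ 0.42102086 -0.16888406  0.03668927] 0.00024160626088887325
```

View pics/w3.png

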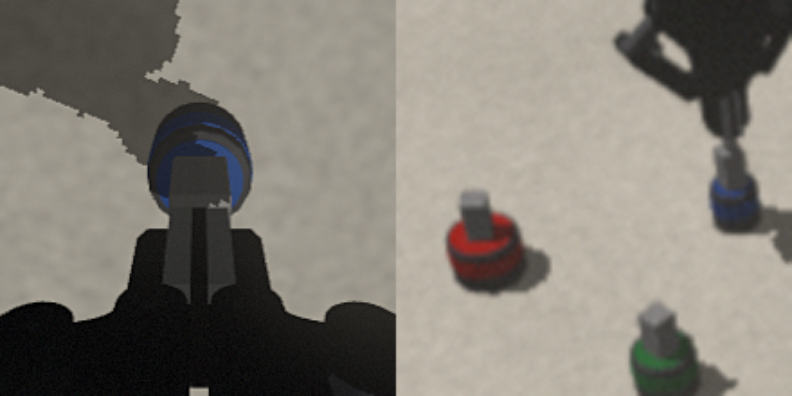

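Run:
```python
from h import *
o=manip.get_obs()['eef_pos']; w=camera_params('wrist'); s=camera_params('scene')
print(w['eye'],w['rotation'])
iw=cv2.cvtColor(grab_frame('wrist'),cv2.COLOR_RGB2BGR); is_=cv2.cvtColor(grab_frame('scene'),cv2.COLOR_RGB2BGR)
pts={'tcp':(o,(0,0,255)),'gp':(o+[0,0,.0187],(0,255,255)),'stop':(np.array([.4212,-.1701,.062]),(0,255,0)),'rim':(np.array([.4212,-.1701,0]),(255,0,255))}
for n,(X,c) in pts.items(): print(n,proj(w,X).round(1),proj(s,X).round(1))
def mk(im,p,x0,y0,x1,y1,k):
    A=cv2.resize(im[y0:y1,x0:x1],None,fx=k,fy=k,interpolation=cv2.INTER_CUBIC); A=cv2.convertScaleAbs(A,alpha=1.4)
    for n,(X,c) in pts.items():
        u=proj(p,X); cv2.circle(A,(int((u[0]-x0+.5)*k),int((u[1]-y0+.5)*k)),3,c,-1)
    return A
A=mk(iw,w,230,180,350,300,3.3); B=mk(is_,s,170,140,240,210,5.66)
cv2.imwrite('pics/w4.png',np.hstack([A,cv2.resize(B,(A.shape[1],A.shape[0]))]))
```

```text
[ 0.48931236 -0.14345842  0.21691243] [-16.54841257  -0.11427083 -69.67132607]
tcp [289.7 242.5] [202.7 189.9]
gp [289.7 257.3] [202.  183.8]
stop [292.3 263.7] [201.3 181.8]
rim [291.5 220.7] [203.6 201.6]
```

View pics/w4.png

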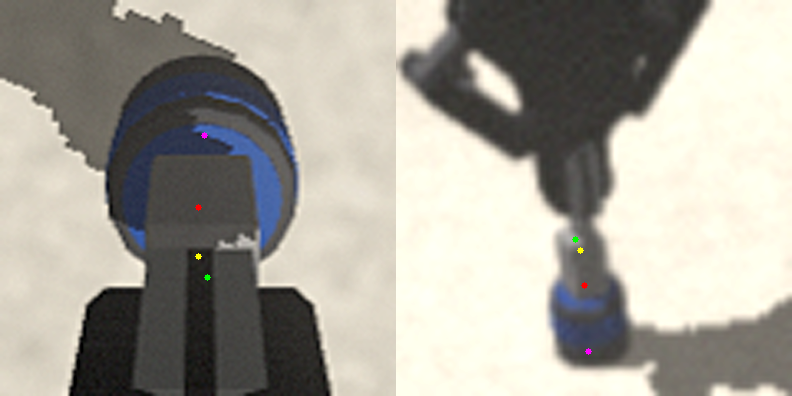

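Run:
```python
from h import *
w=camera_params('wrist'); s=camera_params('scene')
print(tri(w,(290.6,255.2),s,(202.2,178)))
print(tri(w,(290.6,255.2),s,(202.2,179.5)))
o=manip.get_obs(); print(o['eef_pos'],o['q'],o['grip_width'])
iw=cv2.cvtColor(grab_frame('scene'),cv2.COLOR_RGB2BGR)
cv2.imwrite('pics/s5.png',cv2.resize(iw[110:220,140:260],None,fx=5,fy=5,interpolation=cv2.INTER_CUBIC))
iw=cv2.cvtColor(grab_frame('top'),cv2.COLOR_RGB2BGR)
cv2.imwrite('pics/t5.png',cv2.convertScaleAbs(cv2.resize(iw[220:320,300:400],None,fx=5,fy=5,interpolation=cv2.INTER_CUBIC),alpha=1.8))
```

```text
(array([ 0.4322373 , -0.16624426,  0.08076   ]), np.float64(0.00273625632663586))
(array([ 0.42984262, -0.16684477,  0.07469102]), np.float64(0.002006053722116042))
[ 0.42102727 -0.16886237  0.03666512] [-2.90197787e+01 -2.28851979e+00  1.04259510e+02 -2.73305485e-03
  7.80336373e+01  4.06169656e+01] 0.00020784066284017382
```

View pics/s5.png

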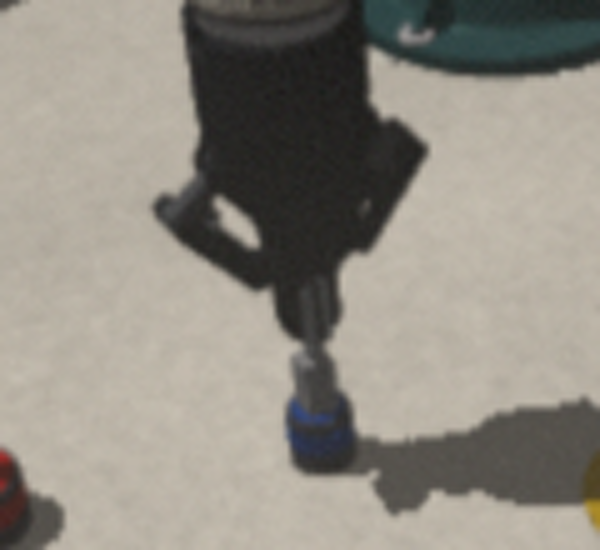

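View pics/t5.png

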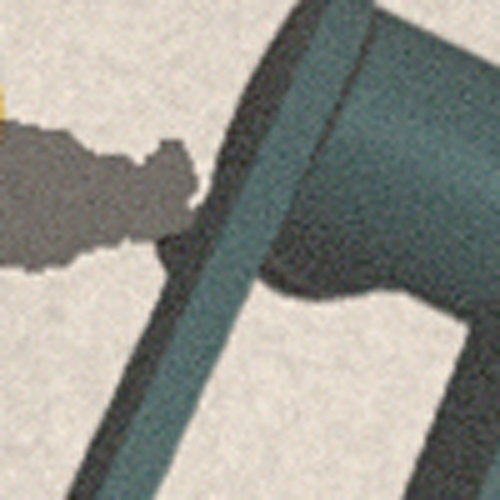

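Both views put the shut fingertips at z≈0.075, about 38–40 mm above the reported TCP height of 0.037, directly over the adapter. The fingers really end higher than the stated TCP. I'll open, go down in stages and watch the force.

Emit:
step_arm(
  series=[
    {"delta_pos":[0,0,0],"dr":[0,0,0],"grip":-0.2},
    {"delta_pos":[0,0,0],"dr":[0,0,0],"grip":-0.2},
    {"delta_pos":[0,0,0],"dr":[0,0,0],"grip":-0.2},
    {"delta_pos":[0,0,10],"dr":[0,0,0],"grip":-0.2},
    {"delta_pos":[0,0,10],"dr":[0,0,0],"grip":-0.2},
    {"delta_pos":[0,0,0],"dr":[0,0,0],"grip":-0.2},
  ],
)

```text
clock: 4.42
eef_pos: [0.4198, -0.1682, 0.0151]
ee_rot: [-179.9, 0.1, 20.4]
force: [0.1, 0.1, 0.2]
grip_width: 0.0514
```

```bash
cat > look.py <<'E'
from h import *
import sys
n=sys.argv[1]
o=manip.get_obs(); print(o['clock'],o['eef_pos'].round(4),o['ee_rot'].round(2),o['force'].round(1),o['grip_width'])
w=camera_params('wrist'); np.savez(n+'.npz',**w)
iw=grab_frame('wrist')[:,:,::-1]; s=grab_frame('scene')[:,:,::-1]
cv2.imwrite(f'pics/{n}w.png',iw); cv2.imwrite(f'pics/{n}s.png',s)
u=proj(camera_params('scene'),o['eef_pos']+[0,0,.03]).astype(int)
x0=min(max(u[0]-50,0),460); y0=min(max(u[1]-50,0),320)
A=cv2.resize(iw[150:330,200:380],(400,400),interpolation=cv2.INTER_CUBIC)
B=cv2.resize(s[y0:y0+100,x0:x0+100],(400,400),interpolation=cv2.INTER_CUBIC)
cv2.imwrite(f'pics/{n}.png',cv2.convertScaleAbs(np.hstack([A,B]),alpha=1.4)); print('scene origin',x0,y0)
E
python3 look.py a1
```

```text
4.425 [ 0.4198 -0.1682  0.0151] [-1.7985e+02  1.3000e-01  2.0360e+01] [0.1 0.1 0.2] 0.051411061584749354
scene origin 152 136
```

View pics/a1.png

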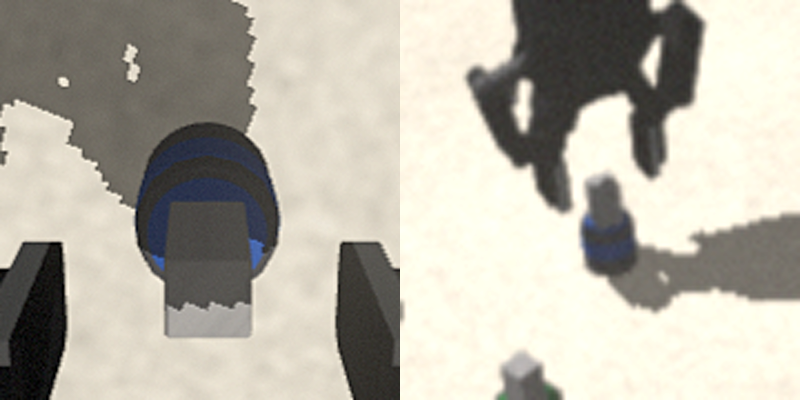

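The jaws straddle the adapter and the tips are still near its top. I'll go down another 12 mm and close.

Emit:
step_arm(
  series=[
    {"delta_pos":[0,0,12],"dr":[0,0,0],"grip":-0.2},
    {"delta_pos":[0,0,0],"dr":[0,0,0],"grip":-0.2},
    {"delta_pos":[0,0,0],"dr":[0,0,0],"grip":1},
    {"delta_pos":[0,0,0],"dr":[0,0,0],"grip":1},
    {"delta_pos":[0,0,0],"dr":[0,0,0],"grip":1},
    {"delta_pos":[0,0,0],"dr":[0,0,0],"grip":1},
  ],
)

```text
clock: 5.28
eef_pos: [0.4215, -0.1692, 0.0052]
ee_rot: [179.9, -0.0, 20.4]
force: [0.2, 0.3, 1.2]
grip_width: 0.0142
```

```bash
python3 look.py a2
```

```text
5.275 [ 0.4215 -0.1692  0.0052] [ 1.7994e+02 -4.0000e-02  2.0360e+01] [0.2 0.3 1.2] 0.014170351465228163
scene origin 152 140
```

View pics/a2.png

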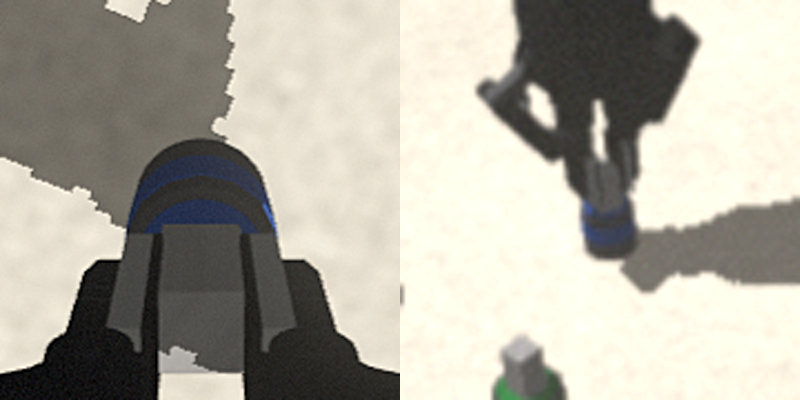

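It's gripped, with a 14 mm reading and the tips near the shoulder. From here rim z ≈ reported z − 5 mm. I'll lift, turn to match the flats and carry it to the nut.

Emit:
step_arm(
  series=[
    {"delta_pos":[0,0,-25],"dr":[0,0,0],"grip":1},
    {"delta_pos":[0,0,-50],"dr":[0,0,0],"grip":1},
    {"delta_pos":[0,0,0],"dr":[0,0,10.1],"grip":1},
    {"delta_pos":[24,-39,0],"dr":[0,0,0],"grip":1},
    {"delta_pos":[24,-39,0],"dr":[0,0,0],"grip":1},
    {"delta_pos":[24,-39,0],"dr":[0,0,0],"grip":1},
    {"delta_pos":[23.5,-39.5,0],"dr":[0,0,0],"grip":1},
    {"delta_pos":[0,0,10],"dr":[0,0,0],"grip":1},
    {"delta_pos":[0,0,0],"dr":[0,0,0],"grip":1},
  ],
)

```text
clock: 6.5
eef_pos: [0.4854, 0.002, 0.0678]
ee_rot: [-180.0, 0.3, 10.3]
force: [0.7, -0.1, -1.5]
grip_width: 0.0149
```

```bash
python3 look.py a3
```

```text
6.5 [0.4854 0.002  0.0678] [-179.98    0.25   10.29] [ 0.7 -0.1 -1.5] 0.014880778496969638
scene origin 229 126
```

View pics/a3.png

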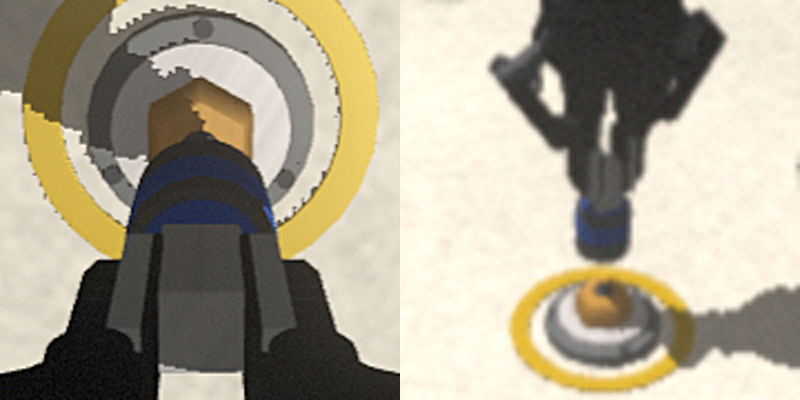

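The small socket hangs over the nut with its faces parallel to the nut's flats. I'll lower it gently.

Emit:
step_arm(
  series=[
    {"delta_pos":[2,0,14],"dr":[0,0,0],"grip":1},
    {"delta_pos":[0,0,12],"dr":[0,0,0],"grip":1},
    {"delta_pos":[0,0,4],"dr":[0,0,0],"grip":1},
    {"delta_pos":[0,0,2],"dr":[0,0,0],"grip":1},
    {"delta_pos":[0,0,0],"dr":[0,0,0],"grip":1},
  ],
)

```text
clock: 7.22
eef_pos: [0.4892, 0.0024, 0.0378]
ee_rot: [180.0, -0.0, 10.3]
force: [-0.3, -0.0, -1.1]
grip_width: 0.0146
```

Emit:
step_arm(
  series=[
    {"delta_pos":[0,0,2],"dr":[0,0,0],"grip":1},
    {"delta_pos":[0,0,1.5],"dr":[0,0,0],"grip":1},
    {"delta_pos":[0,0,0],"dr":[0,0,0],"grip":1},
  ],
)

```text
clock: 7.6
eef_pos: [0.4896, 0.0025, 0.0351]
ee_rot: [180.0, -0.1, 10.3]
force: [-1.7, 1.1, 3.5]
grip_width: 0.0148
```

```bash
python3 look.py a4
```

```text
7.6 [0.4896 0.0025 0.0351] [ 1.7998e+02 -7.0000e-02  1.0270e+01] [-1.7  1.1  3.5] 0.01475885164258096
scene origin 229 138
```

View pics/a4.png

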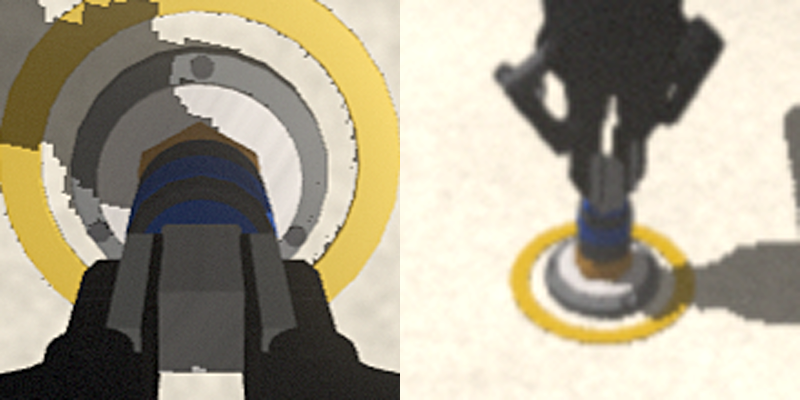

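Contact: about 3.5 N with the rim at about 30 mm. The nut is visibly wider than the socket's bore, so I'll confirm with a slightly firmer push, then lift.

Emit:
step_arm(
  series=[
    {"delta_pos":[0,0,2],"dr":[0,0,0],"grip":1},
    {"delta_pos":[0,0,0],"dr":[0,0,0],"grip":1},
  ],
)

```text
clock: 7.95
eef_pos: [0.4901, 0.0025, 0.035]
ee_rot: [180.0, -0.1, 10.3]
force: [-3.6, 0.6, 13.0]
grip_width: 0.0147
```

It stops dead at 13 N with no sinking, so the small one does not fit. Now I'll carry it to the gap's far (+y) half.

Emit:
step_arm(
  series=[
    {"delta_pos":[0,0,-20],"dr":[0,0,0],"grip":1},
    {"delta_pos":[0,0,-35],"dr":[0,0,0],"grip":1},
    {"delta_pos":[13.3,-53.3,0],"dr":[0,0,0],"grip":1},
    {"delta_pos":[13.3,-53.3,0],"dr":[0,0,0],"grip":1},
    {"delta_pos":[13.3,-53.3,0],"dr":[0,0,0],"grip":1},
    {"delta_pos":[13.3,-53.3,0],"dr":[0,0,0],"grip":1},
    {"delta_pos":[13.3,-53.3,0],"dr":[0,0,0],"grip":1},
    {"delta_pos":[13.3,-53.3,0],"dr":[0,0,0],"grip":1},
    {"delta_pos":[0,0,20],"dr":[0,0,2.8],"grip":1},
    {"delta_pos":[0,0,30],"dr":[0,0,0],"grip":1},
    {"delta_pos":[0,0,0],"dr":[0,0,0],"grip":1},
    {"delta_pos":[0,0,0],"dr":[0,0,0],"grip":1},
  ],
)

```text
clock: 9.45
eef_pos: [0.511, 0.3314, 0.0376]
ee_rot: [-180.0, -0.0, 7.4]
force: [-0.1, -0.1, -0.8]
grip_width: 0.0147
```

```bash
python3 look.py a5
```

```text
9.45 [0.511  0.3314 0.0376] [-1.80e+02 -3.00e-02  7.45e+00] [-0.1 -0.1 -0.8] 0.014688092547530264
scene origin 363 124
```

View pics/a5w.png

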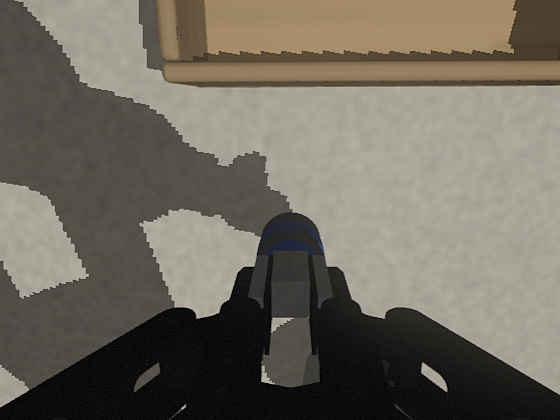

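View pics/a5s.png

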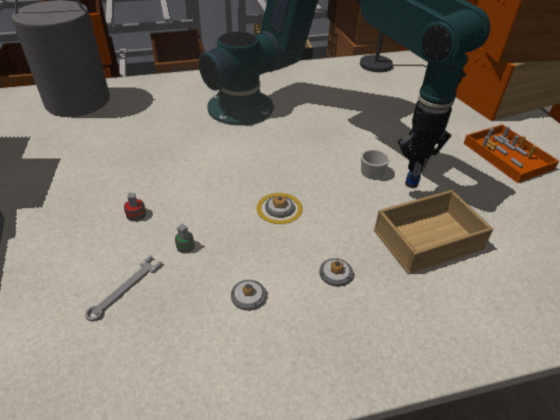

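The wrist view shows the box's near wall at rows 62–85 and its left corner at col 163, with the socket in clear bench. I'll check the box-frame position of the drop.

Run:
```python
from h import *
p=dict(np.load('a5.npz'))
L=onz(p,163,78,.065);M=onz(p,420,82,.065); print(L,M, np.degrees(np.arctan2(*(M-L)[:2]))) 
B=onz(p,300,86,0.0);print('base edge',B)
ex=-(M-L)[:2]/np.linalg.norm((M-L)[:2]); n=np.array([ex[1],-ex[0]]); n=n if n[0]>0 else -n
t=np.array([.5105,.3314]); d=t-L[:2]; print('dist from front side',-(d@n),'from +y corner along y',d@ex)
```

```text
[0.58438815 0.39113401 0.065     ] [0.59596794 0.29068993 0.065     ] 173.42363089899922
base edge [0.59060975 0.33588834 0.        ]
dist from front side 0.08024315209202207 from +y corner along y -0.050878750186377525
```

That gives box frame ≈ (−150, +49) mm, which is right. I'll lower it, release and go up.

Emit:
step_arm(
  series=[
    {"delta_pos":[0,0,18],"dr":[0,0,0],"grip":1},
    {"delta_pos":[0,0,10],"dr":[0,0,0],"grip":1},
    {"delta_pos":[0,0,3],"dr":[0,0,0],"grip":1},
    {"delta_pos":[0,0,0],"dr":[0,0,0],"grip":1},
  ],
)

```text
clock: 10.05
eef_pos: [0.5107, 0.3314, 0.0059]
ee_rot: [180.0, 0.0, 7.5]
force: [-0.2, 0.1, -1.9]
grip_width: 0.0142
```

Emit:
step_arm(
  series=[
    {"delta_pos":[0,0,1.5],"dr":[0,0,0],"grip":1},
    {"delta_pos":[0,0,0],"dr":[0,0,0],"grip":1},
  ],
)

```text
clock: 10.3
eef_pos: [0.5112, 0.3316, 0.0053]
ee_rot: [-180.0, -0.1, 7.5]
force: [-0.1, -0.0, 0.4]
grip_width: 0.0148
```

Emit:
step_arm(
  series=[
    {"delta_pos":[0,0,0.5],"dr":[0,0,0],"grip":1},
    {"delta_pos":[0,0,0],"dr":[0,0,0],"grip":0.3},
    {"delta_pos":[0,0,0],"dr":[0,0,0],"grip":0},
    {"delta_pos":[0,0,0],"dr":[0,0,0],"grip":0},
    {"delta_pos":[0,0,-20],"dr":[0,0,0],"grip":0},
    {"delta_pos":[0,0,-50],"dr":[0,0,0],"grip":0},
    {"delta_pos":[0,0,-50],"dr":[0,0,0],"grip":0},
    {"delta_pos":[0,0,0],"dr":[0,0,0],"grip":-0.2},
  ],
)

```text
clock: 11.3
eef_pos: [0.5143, 0.3333, 0.1327]
ee_rot: [-179.7, -0.8, 7.5]
force: [0.3, 0.2, -0.5]
grip_width: 0.0514
```

```bash
python3 look.py a6
```

```text
11.3 [0.5143 0.3333 0.1327] [-179.72   -0.78    7.46] [ 0.3  0.2 -0.5] 0.05144327453382185
scene origin 374 91
```

View pics/a6w.png

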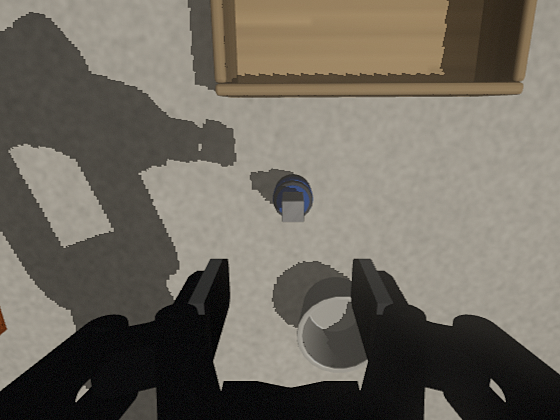

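The small socket stands upright at (292,200), with box and cup untouched. Now the green one.

Emit:
step_arm(
  series=[
    {"delta_pos":[0,0,0],"dr":[0,0,-10],"grip":-0.4},
    {"delta_pos":[0,0,0],"dr":[0,0,-10],"grip":-0.4},
    {"delta_pos":[-30,47.8,0],"dr":[0,0,-9.9],"grip":-0.4},
    {"delta_pos":[-30,47.8,0],"dr":[0,0,0],"grip":-0.4},
    {"delta_pos":[-30,47.8,0],"dr":[0,0,0],"grip":-0.4},
    {"delta_pos":[-30,47.8,0],"dr":[0,0,0],"grip":-0.4},
    {"delta_pos":[-30,47.8,0],"dr":[0,0,0],"grip":-0.4},
    {"delta_pos":[-30,47.8,0],"dr":[0,0,0],"grip":-0.4},
    {"delta_pos":[-30,47.8,0],"dr":[0,0,0],"grip":-0.4},
    {"delta_pos":[-30,47.8,0],"dr":[0,0,0],"grip":-0.4},
    {"delta_pos":[-30,47.8,0],"dr":[0,0,0],"grip":-0.4},
    {"delta_pos":[-30,47.8,0],"dr":[0,0,0],"grip":-0.4},
  ],
)

```text
clock: 12.9
eef_pos: [0.5514, -0.2319, 0.1222]
ee_rot: [-179.8, 0.1, 37.4]
force: [0.1, -0.2, -0.4]
grip_width: 0.0597
```

Emit:
step_arm(
  series=[
    {"delta_pos":[0,0,0],"dr":[0,0,0],"grip":-0.4},
    {"delta_pos":[0,0,0],"dr":[0,0,0],"grip":-0.4},
  ],
)

```text
clock: 13.15
eef_pos: [0.5516, -0.2299, 0.1225]
ee_rot: [-179.8, 0.1, 37.3]
force: [0.8, -0.9, 0.1]
grip_width: 0.0596
```

```bash
python3 look.py a7
```

```text
13.15 [ 0.5516 -0.2299  0.1225] [-1.798e+02  5.000e-02  3.734e+01] [ 0.8 -0.9  0.1] 0.05958016781316311
scene origin 125 140
```

View pics/a7w.png

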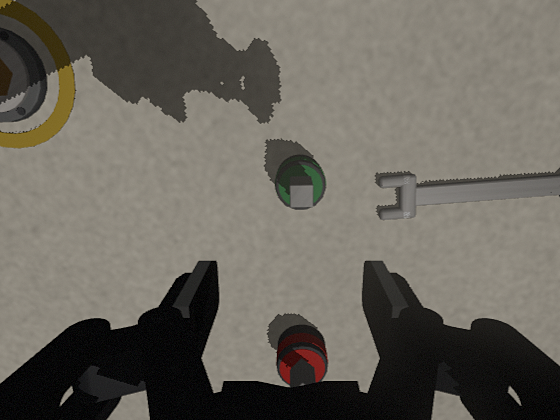

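The green top is at (301.5,196.5) and square to the tool. The wrench jaw is at cols 377+, off to the side. I'll compute the offset.

Run:
```python
from h import *
p=dict(np.load('a7.npz'))
im=cv2.imread('pics/a7w.png'); cv2.imwrite('pics/a7c.png',cv2.resize(im[150:215,265:335],None,fx=8,fy=8,interpolation=cv2.INTER_CUBIC))
X=onz(p,301.5,196.5,.062); d=X[:2]-[.5516,-.2299]; a=np.radians(37.3)
print(X, 'tool dx,dy',d@[np.cos(a),np.sin(a)],d@[np.sin(a),-np.cos(a)])
for f,c,xy in (('w2',(287,224),(.4218,-.171,20.3)),):
    p=dict(np.load(f+'.npz')); print(onz(p,*c,.062))
```

```text
[ 0.56345009 -0.23089493  0.062     ] tool dx,dy 0.008823513412259187 0.007972457837581161
[ 0.42116754 -0.16963483  0.062     ]
```

View pics/a7c.png

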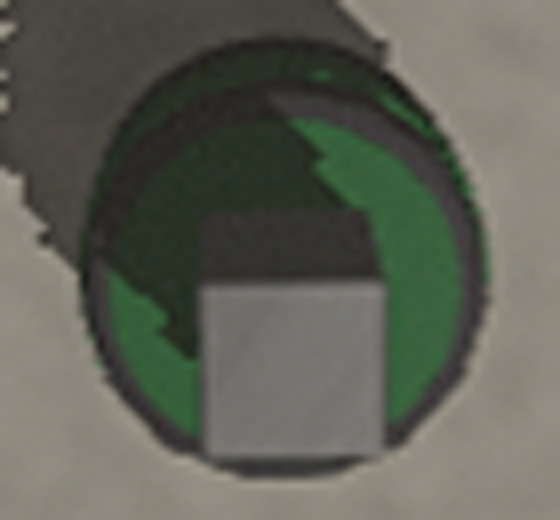

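Emit:
step_arm(
  series=[
    {"delta_pos":[8.8,8,0],"dr":[0,0,0],"grip":-0.2},
    {"delta_pos":[0,0,40],"dr":[0,0,0],"grip":-0.2},
    {"delta_pos":[0,0,40],"dr":[0,0,0],"grip":-0.2},
    {"delta_pos":[0,0,25],"dr":[0,0,0],"grip":-0.2},
    {"delta_pos":[0,0,12],"dr":[0,0,0],"grip":-0.2},
    {"delta_pos":[0,0,0],"dr":[0,0,0],"grip":-0.2},
  ],
)

```text
clock: 14.0
eef_pos: [0.5646, -0.2309, 0.0067]
ee_rot: [-179.9, 0.0, 37.4]
force: [-0.5, 0.1, 0.0]
grip_width: 0.051
```

```bash
python3 look.py a8
```

```text
14.0 [ 0.5646 -0.2309  0.0067] [-1.7995e+02  2.0000e-02  3.7420e+01] [-0.5  0.1  0. ] 0.05096241526192034
scene origin 132 186
```

View pics/a8.png

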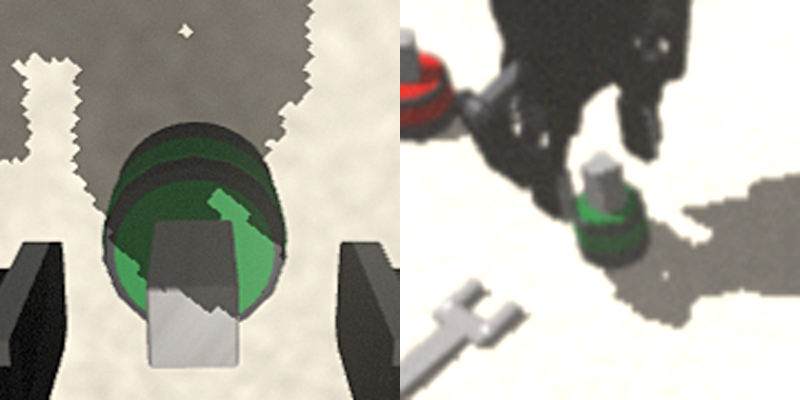

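The jaws straddle the green adapter and the red gripper clearance looks fine. Closing.

Emit:
step_arm(
  series=[
    {"delta_pos":[0,-1,1.5],"dr":[0,0,0],"grip":0.2},
    {"delta_pos":[0,0,0],"dr":[0,0,0],"grip":1},
    {"delta_pos":[0,0,0],"dr":[0,0,0],"grip":1},
    {"delta_pos":[0,0,0],"dr":[0,0,0],"grip":1},
    {"delta_pos":[0,0,0],"dr":[0,0,0],"grip":1},
  ],
)

```text
clock: 14.72
eef_pos: [0.5642, -0.2311, 0.0067]
ee_rot: [179.9, -0.0, 37.4]
force: [-1.2, 0.4, 5.2]
grip_width: 0.0146
```

Emit:
step_arm(
  series=[
    {"delta_pos":[0,0,-20],"dr":[0,0,0],"grip":1},
    {"delta_pos":[0,0,-50],"dr":[0,0,0],"grip":1},
    {"delta_pos":[0,0,0],"dr":[0,0,-2.9],"grip":1},
    {"delta_pos":[18.5,-45.3,0],"dr":[0,0,0],"grip":1},
    {"delta_pos":[18.5,-45.3,0],"dr":[0,0,0],"grip":1},
    {"delta_pos":[18.5,-45.3,0],"dr":[0,0,0],"grip":1},
    {"delta_pos":[18.5,-45.3,0],"dr":[0,0,0],"grip":1},
    {"delta_pos":[18.5,-45.3,0],"dr":[0,0,0],"grip":1},
    {"delta_pos":[0,0,5],"dr":[0,0,0],"grip":1},
    {"delta_pos":[0,0,0],"dr":[0,0,0],"grip":1},
  ],
)

```text
clock: 15.98
eef_pos: [0.4877, 0.0015, 0.0704]
ee_rot: [180.0, 0.1, 40.3]
force: [0.8, 0.5, -2.4]
grip_width: 0.0144
```

```bash
python3 look.py a9
```

```text
15.975 [0.4877 0.0015 0.0704] [1.80e+02 6.00e-02 4.03e+01] [ 0.8  0.5 -2.4] 0.014367724869048963
scene origin 229 126
```

View pics/a9.png

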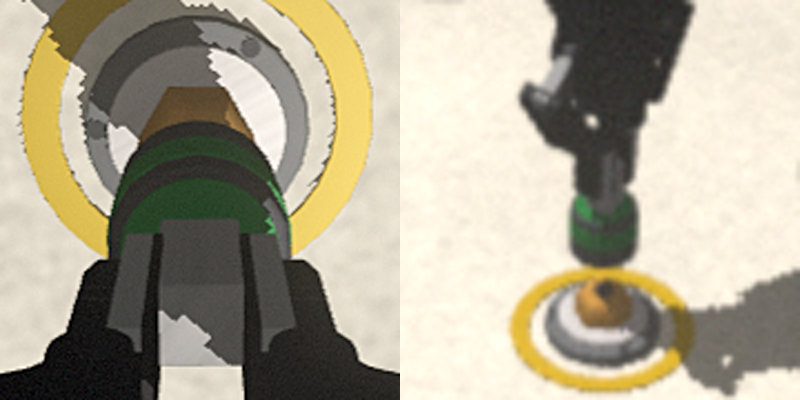

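The nut's flat edge is square to the tool. Lowering the medium.

Emit:
step_arm(
  series=[
    {"delta_pos":[0,0,14],"dr":[0,0,0],"grip":1},
    {"delta_pos":[0,0,12],"dr":[0,0,0],"grip":1},
    {"delta_pos":[0,0,4],"dr":[0,0,0],"grip":1},
    {"delta_pos":[0,0,3],"dr":[0,0,0],"grip":1},
    {"delta_pos":[0,0,0],"dr":[0,0,0],"grip":1},
  ],
)

```text
clock: 16.7
eef_pos: [0.488, 0.0017, 0.0376]
ee_rot: [-180.0, 0.0, 40.3]
force: [-0.4, -0.4, -2.3]
grip_width: 0.0143
```

Emit:
step_arm(
  series=[
    {"delta_pos":[0,0,2],"dr":[0,0,0],"grip":1},
    {"delta_pos":[0,0,2],"dr":[0,0,0],"grip":1},
    {"delta_pos":[0,0,0],"dr":[0,0,0],"grip":1},
  ],
)

```text
clock: 17.08
eef_pos: [0.4889, 0.0018, 0.0357]
ee_rot: [179.9, -0.1, 40.3]
force: [-1.9, 1.0, 5.6]
grip_width: 0.0143
```

Emit:
step_arm(
  series=[
    {"delta_pos":[0,0,2],"dr":[0,0,0],"grip":1},
    {"delta_pos":[0,0,0],"dr":[0,0,0],"grip":1},
  ],
)

```text
clock: 17.32
eef_pos: [0.4894, 0.0018, 0.0354]
ee_rot: [179.9, -0.2, 40.3]
force: [-3.9, -0.1, 12.4]
grip_width: 0.0143
```

```bash
python3 look.py b1
```

```text
17.325 [0.4894 0.0018 0.0354] [ 1.7986e+02 -1.5000e-01  4.0280e+01] [-3.9 -0.1 12.4] 0.014281849054506034
scene origin 229 138
```

View pics/b1.png

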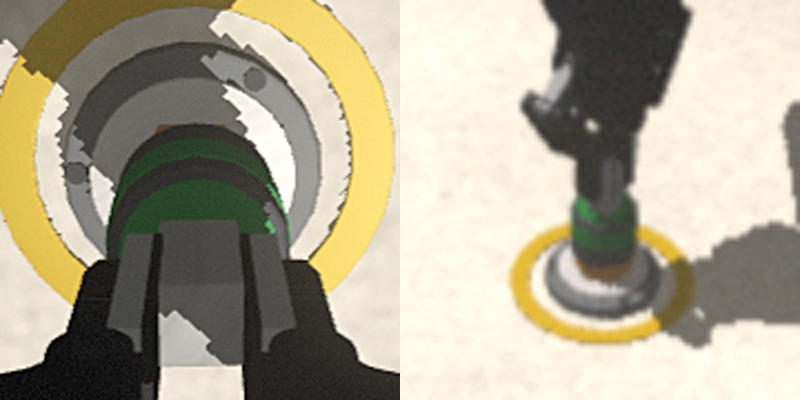

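It stops at 12 N at the same height as the small one. The adapter's square leaves a 30° ambiguity about the bore, so I'll also try the medium at the other phase before ruling it out.

Emit:
step_arm(
  series=[
    {"delta_pos":[0,0,-8],"dr":[0,0,0],"grip":1},
    {"delta_pos":[0,0,0],"dr":[0,0,10],"grip":1},
    {"delta_pos":[0,0,0],"dr":[0,0,10],"grip":1},
    {"delta_pos":[0,0,0],"dr":[0,0,10],"grip":1},
    {"delta_pos":[0,0,3],"dr":[0,0,0],"grip":1},
    {"delta_pos":[0,0,3],"dr":[0,0,0],"grip":1},
    {"delta_pos":[0,0,2],"dr":[0,0,0],"grip":1},
    {"delta_pos":[0,0,0],"dr":[0,0,0],"grip":1},
  ],
)

```text
clock: 18.42
eef_pos: [0.4893, 0.0018, 0.0358]
ee_rot: [180.0, -0.2, 10.4]
force: [-5.9, 1.1, 16.3]
grip_width: 0.0143
```

Neither phase goes on, so medium does not fit. I'll place it in the gap's −y half.

Emit:
step_arm(
  series=[
    {"delta_pos":[0,0,-20],"dr":[0,0,0],"grip":1},
    {"delta_pos":[0,0,-35],"dr":[0,0,0],"grip":1},
    {"delta_pos":[15.3,-45.1,0],"dr":[0,0,0],"grip":1},
    {"delta_pos":[15.3,-45.1,0],"dr":[0,0,0],"grip":1},
    {"delta_pos":[15.3,-45.1,0],"dr":[0,0,0],"grip":1},
    {"delta_pos":[15.3,-45.1,0],"dr":[0,0,0],"grip":1},
    {"delta_pos":[15.3,-45.1,0],"dr":[0,0,0],"grip":1},
    {"delta_pos":[0,0,20],"dr":[0,0,2.8],"grip":1},
    {"delta_pos":[0,0,28],"dr":[0,0,0],"grip":1},
    {"delta_pos":[0,0,0],"dr":[0,0,0],"grip":1},
    {"delta_pos":[0,0,0],"dr":[0,0,0],"grip":1},
  ],
)

```text
clock: 19.8
eef_pos: [0.5236, 0.2373, 0.0393]
ee_rot: [-180.0, -0.0, 7.5]
force: [0.1, 0.9, -2.0]
grip_width: 0.0147
```

```bash
python3 look.py b2
```

```text
19.8 [0.5236 0.2373 0.0393] [-1.80e+02 -5.00e-02  7.51e+00] [ 0.1  0.9 -2. ] 0.014694051650037242
scene origin 329 132
```

View pics/b2w.png

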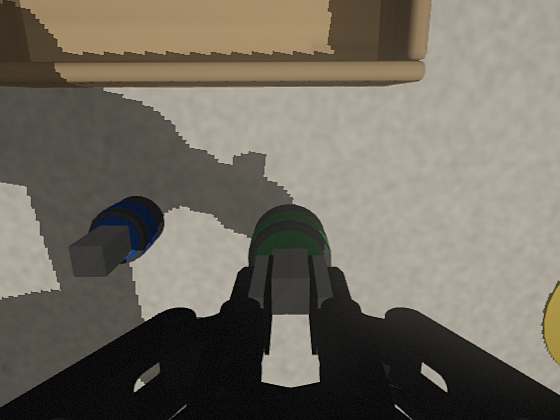

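The green socket hangs at col 290 with the box's right corner at col 424, so box y ≈ −48 mm, and blue is well clear to the left. Lowering.

Emit:
step_arm(
  series=[
    {"delta_pos":[0,0,18],"dr":[0,0,0],"grip":1},
    {"delta_pos":[0,0,11],"dr":[0,0,0],"grip":1},
    {"delta_pos":[0,0,3],"dr":[0,0,0],"grip":1},
    {"delta_pos":[0,0,1],"dr":[0,0,0],"grip":1},
    {"delta_pos":[0,0,0],"dr":[0,0,0],"grip":1},
  ],
)

```text
clock: 20.52
eef_pos: [0.5225, 0.237, 0.0067]
ee_rot: [180.0, 0.1, 7.5]
force: [-3.6, -0.8, 5.0]
grip_width: 0.0144
```

Bench contact at 5 N. Releasing and going up.

Emit:
step_arm(
  series=[
    {"delta_pos":[0,0,0],"dr":[0,0,0],"grip":0.3},
    {"delta_pos":[0,0,0],"dr":[0,0,0],"grip":0},
    {"delta_pos":[0,0,0],"dr":[0,0,0],"grip":0},
    {"delta_pos":[0,0,-20],"dr":[0,0,0],"grip":0},
    {"delta_pos":[0,0,-50],"dr":[0,0,0],"grip":0},
    {"delta_pos":[0,0,-50],"dr":[0,0,0],"grip":0},
    {"delta_pos":[0,0,0],"dr":[0,0,0],"grip":-0.2},
  ],
)

```text
clock: 21.4
eef_pos: [0.5266, 0.2384, 0.1319]
ee_rot: [-179.9, -0.7, 7.5]
force: [0.4, -0.3, -0.8]
grip_width: 0.0509
```

```bash
python3 look.py b3
```

```text
21.4 [0.5266 0.2384 0.1319] [-179.87   -0.67    7.46] [ 0.4 -0.3 -0.8] 0.05092331133534488
scene origin 338 100
```

View pics/b3w.png

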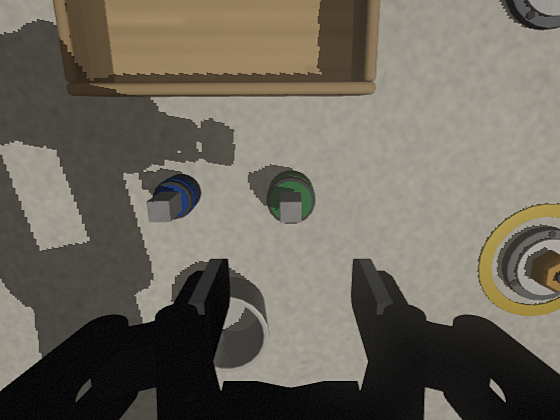

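Both rejects stand upright in the gap: blue at (175,198), green at (291,197). Next the red one, at yaw −5.8°.

Emit:
step_arm(
  series=[
    {"delta_pos":[0,0,0],"dr":[0,0,6.7],"grip":-0.2},
    {"delta_pos":[0,0,0],"dr":[0,0,6.6],"grip":-0.2},
    {"delta_pos":[-3.1,57.6,0],"dr":[0,0,0],"grip":-0.2},
    {"delta_pos":[-3.1,57.6,0],"dr":[0,0,0],"grip":-0.2},
    {"delta_pos":[-3.1,57.6,0],"dr":[0,0,0],"grip":-0.2},
    {"delta_pos":[-3.1,57.6,0],"dr":[0,0,0],"grip":-0.2},
    {"delta_pos":[-3.1,57.6,0],"dr":[0,0,0],"grip":-0.2},
    {"delta_pos":[-3.1,57.6,0],"dr":[0,0,0],"grip":-0.2},
    {"delta_pos":[-3.1,57.6,0],"dr":[0,0,0],"grip":-0.2},
    {"delta_pos":[-3.1,57.6,0],"dr":[0,0,0],"grip":-0.2},
    {"delta_pos":[-3.1,57.6,0],"dr":[0,0,0],"grip":-0.2},
    {"delta_pos":[-3.1,57.6,0],"dr":[0,0,0],"grip":-0.2},
  ],
)

```text
clock: 23.0
eef_pos: [0.4321, -0.3334, 0.1231]
ee_rot: [-179.8, 0.2, -5.8]
force: [1.6, 1.0, 0.3]
grip_width: 0.0513
```

Emit:
step_arm(
  series=[
    {"delta_pos":[0,0,0],"dr":[0,0,0],"grip":-0.2},
    {"delta_pos":[0,0,0],"dr":[0,0,0],"grip":-0.2},
    {"delta_pos":[0,0,0],"dr":[0,0,0],"grip":-0.2},
  ],
)

```text
clock: 23.38
eef_pos: [0.4337, -0.3309, 0.1249]
ee_rot: [-179.9, 0.1, -5.7]
force: [-0.1, 0.4, 0.3]
grip_width: 0.0515
```

```bash
python3 look.py b4
python3 - <<'E'
import cv2
im=cv2.imread('pics/b4w.png'); cv2.imwrite('pics/b4c.png',cv2.resize(im[140:240,240:340],None,fx=6,fy=6,interpolation=cv2.INTER_CUBIC))
E
```

```text
23.375 [ 0.4337 -0.3309  0.1249] [-1.7992e+02  7.0000e-02 -5.7300e+00] [-0.1  0.4  0.3] 0.0515135577212757
scene origin 72 111
```

View pics/b4w.png

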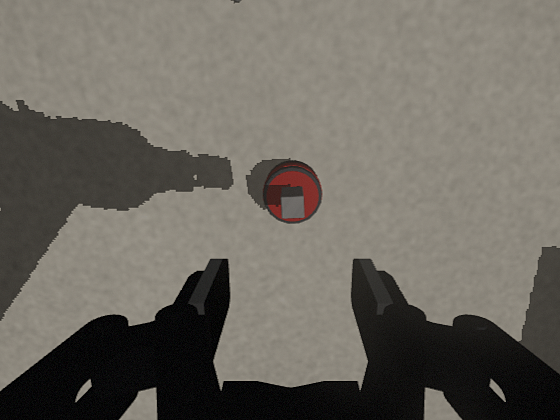

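View pics/b4c.png

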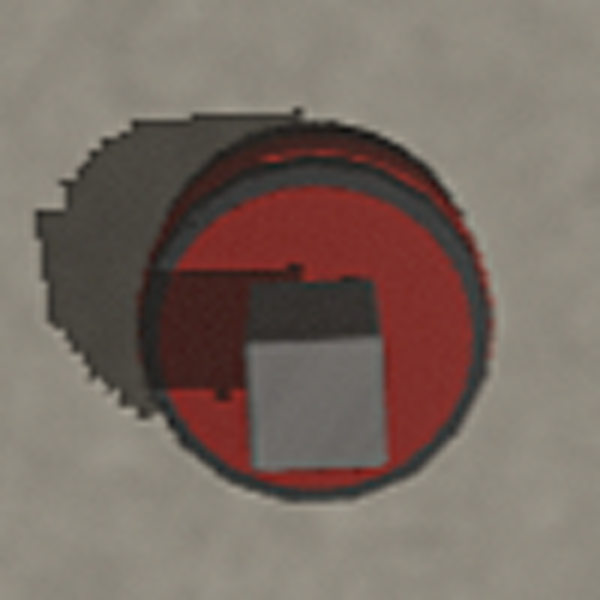

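Run:
```python
from h import *
p=dict(np.load('b4.npz'))
c=[(247,342),(383,338),(388,465),(253,470)]
W=np.array([onz(p,(q[0]+.5)/6-.5+240,(q[1]+.5)/6-.5+140,.062)[:2] for q in c])
e=np.roll(W,-1,0)-W; print(W.mean(0),np.linalg.norm(e,axis=1),np.degrees(np.arctan2(e[:,1],e[:,0]))%90)
a=np.radians(-5.7); d=W.mean(0)-[.4337,-.3315]; print(d@[np.cos(a),np.sin(a)],d@[np.sin(a),-np.cos(a)])
```

```text
[ 0.43455001 -0.33277305] [0.01550384 0.01523224 0.01566065 0.01536353] [85.96547559 87.00127147 86.45323065 86.40966043]
0.0009722438835623342 0.0011823378153828462
```

The red yaw refines to −3.5°. I'll align and descend.

Emit:
step_arm(
  series=[
    {"delta_pos":[1,1,0],"dr":[0,0,-2.2],"grip":-0.2},
    {"delta_pos":[0,0,40],"dr":[0,0,0],"grip":-0.2},
    {"delta_pos":[0,0,40],"dr":[0,0,0],"grip":-0.2},
    {"delta_pos":[0,0,25],"dr":[0,0,0],"grip":-0.2},
    {"delta_pos":[0,0,12],"dr":[0,0,0],"grip":-0.2},
    {"delta_pos":[0,0,0],"dr":[0,0,0],"grip":-0.2},
  ],
)

```text
clock: 24.22
eef_pos: [0.4346, -0.333, 0.0084]
ee_rot: [-180.0, 0.0, -3.6]
force: [1.1, 0.9, 0.3]
grip_width: 0.0511
```

```bash
python3 look.py b5
```

```text
24.225 [ 0.4346 -0.333   0.0084] [-1.7997e+02  4.0000e-02 -3.5800e+00] [1.1 0.9 0.3] 0.051066419509213916
scene origin 81 153
```

View pics/b5.png

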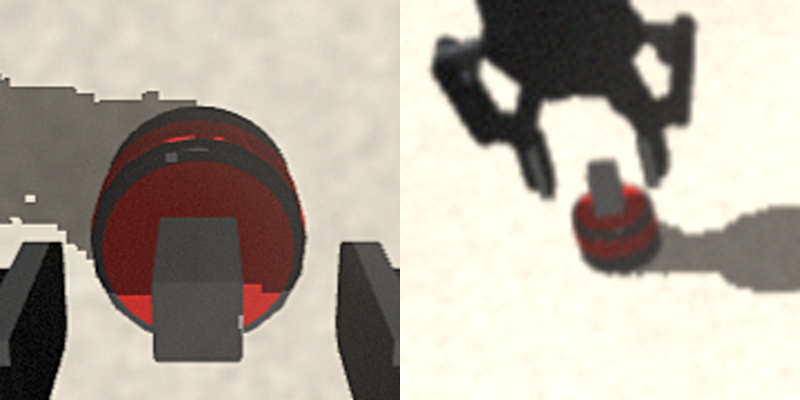

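Emit:
step_arm(
  series=[
    {"delta_pos":[0,-0.5,2],"dr":[0,0,0],"grip":0.2},
    {"delta_pos":[0,0,0],"dr":[0,0,0],"grip":1},
    {"delta_pos":[0,0,0],"dr":[0,0,0],"grip":1},
    {"delta_pos":[0,0,0],"dr":[0,0,0],"grip":1},
    {"delta_pos":[0,0,0],"dr":[0,0,0],"grip":1},
  ],
)

```text
clock: 24.95
eef_pos: [0.435, -0.3334, 0.0075]
ee_rot: [180.0, -0.1, -3.6]
force: [-1.4, 1.9, 4.9]
grip_width: 0.0142
```

```bash
python3 look.py b6
```

```text
24.95 [ 0.435  -0.3334  0.0075] [ 1.7996e+02 -6.0000e-02 -3.6400e+00] [-1.4  1.9  4.9] 0.014227988948199544
scene origin 81 153
```

View pics/b6.png

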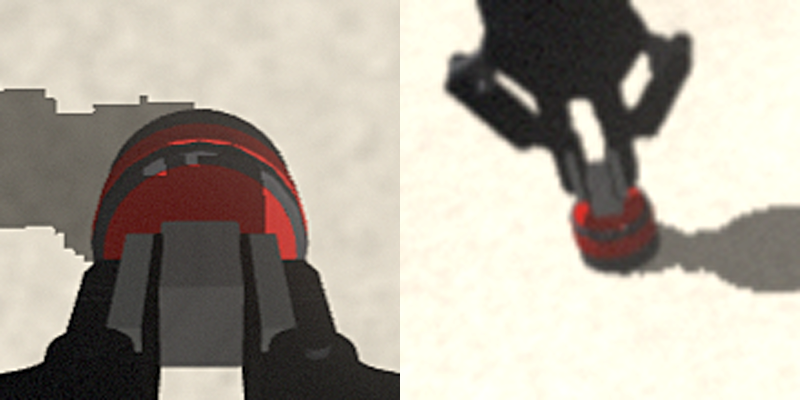

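The red one is gripped. I'll lift it to the nut at tool yaw 10.3°.

Emit:
step_arm(
  series=[
    {"delta_pos":[0,0,-20],"dr":[0,0,0],"grip":1},
    {"delta_pos":[0,0,-50],"dr":[0,0,-7],"grip":1},
    {"delta_pos":[0,0,0],"dr":[0,0,-6.9],"grip":1},
    {"delta_pos":[18.6,-53.3,0],"dr":[0,0,0],"grip":1},
    {"delta_pos":[18.6,-53.3,0],"dr":[0,0,0],"grip":1},
    {"delta_pos":[18.6,-53.3,0],"dr":[0,0,0],"grip":1},
    {"delta_pos":[18.6,-53.3,0],"dr":[0,0,0],"grip":1},
    {"delta_pos":[18.6,-53.3,0],"dr":[0,0,0],"grip":1},
    {"delta_pos":[18.6,-53.3,0],"dr":[0,0,0],"grip":1},
    {"delta_pos":[0,0,3],"dr":[0,0,0],"grip":1},
    {"delta_pos":[0,0,0],"dr":[0,0,0],"grip":1},
    {"delta_pos":[0,0,0],"dr":[0,0,0],"grip":1},
  ],
)

```text
clock: 26.55
eef_pos: [0.487, 0.0002, 0.073]
ee_rot: [180.0, 0.1, 10.2]
force: [0.0, -0.2, -2.5]
grip_width: 0.0149
```

```bash
python3 look.py b7
```

```text
26.55 [4.87e-01 2.00e-04 7.30e-02] [1.7999e+02 8.0000e-02 1.0160e+01] [ 0.  -0.2 -2.5] 0.014916742073735082
scene origin 228 125
```

View pics/b7w.png

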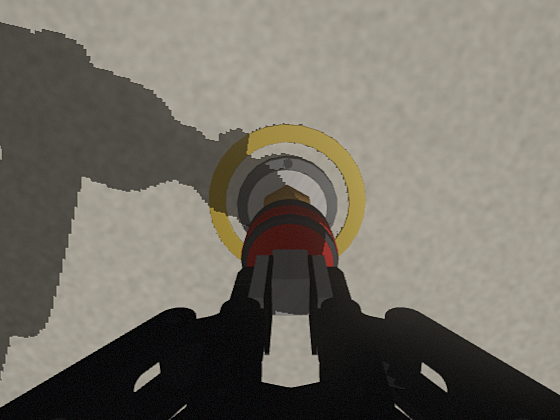

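View pics/b7.png

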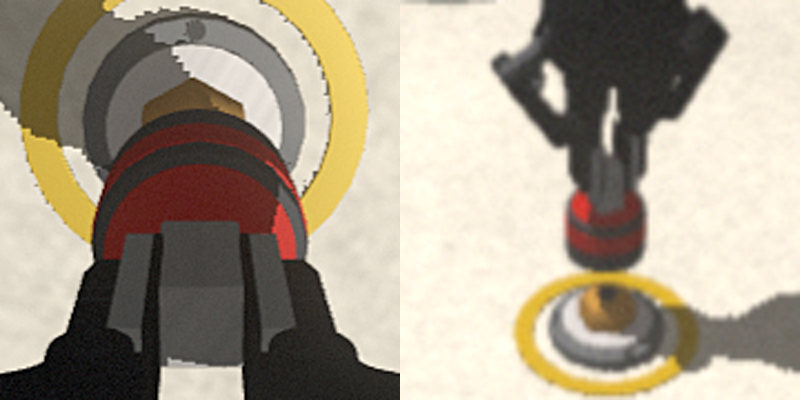

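```bash
cat > ring.py <<'E'
from h import *
import sys
n=sys.argv[1]
p=dict(np.load(n+'.npz')); im=cv2.imread(f'pics/{n}w.png')
hsv=cv2.cvtColor(im,cv2.COLOR_BGR2HSV); m=cv2.inRange(hsv,(19,110,60),(32,255,255))
m=cv2.morphologyEx(m,cv2.MORPH_OPEN,np.ones((3,3)))
k,l,s,_=cv2.connectedComponentsWithStats(m); i=1+s[1:,4].argmax(); m=(l==i).astype(np.uint8)
from scipy.optimize import least_squares
cn=cv2.findContours(m,cv2.RETR_EXTERNAL,cv2.CHAIN_APPROX_NONE)[0]
c=max(cn,key=len)[:,0]
P=np.array([onz(p,u,v,.002)[:2] for u,v in c])
g=np.array([.4875,.0017])
for _ in range(4):
    r=np.linalg.norm(P-g,axis=1); S=P[(r>.050)&(r<.0615)]
    f=least_squares(lambda q:np.linalg.norm(S-q[:2],axis=1)-q[2],[*g,.056],loss='soft_l1',f_scale=.001); g=f.x[:2]
print(len(S),f.x, 'ang span',np.ptp(np.degrees(np.arctan2(*(S-g).T))))
E
for n in a3 a9 b7; do python3 ring.py $n; done
```

```text
385 [0.48751996 0.00235242 0.05502884] ang span 359.25316294317685
368 [0.48745004 0.00256293 0.05503664] ang span 358.9124485838263
350 [0.4876514  0.00239811 0.05496032] ang span 359.23250801753693
```

Ring centre is consistently (0.4875, 0.0024), so I'll correct by [1.2, −1.8] mm in the tool frame and lower.

Emit:
step_arm(
  series=[
    {"delta_pos":[1.2,-1.8,10],"dr":[0,0,0],"grip":1},
    {"delta_pos":[0,0,12],"dr":[0,0,0],"grip":1},
    {"delta_pos":[0,0,8],"dr":[0,0,0],"grip":1},
    {"delta_pos":[0,0,2.5],"dr":[0,0,0],"grip":1},
    {"delta_pos":[0,0,2],"dr":[0,0,0],"grip":1},
    {"delta_pos":[0,0,0],"dr":[0,0,0],"grip":1},
  ],
)

```text
clock: 27.4
eef_pos: [0.4885, 0.0034, 0.0394]
ee_rot: [180.0, -0.0, 10.3]
force: [0.6, -0.8, -2.5]
grip_width: 0.0143
```

Emit:
step_arm(
  series=[
    {"delta_pos":[0,0,2],"dr":[0,0,0],"grip":1},
    {"delta_pos":[0,0,2],"dr":[0,0,0],"grip":1},
    {"delta_pos":[0,0,2],"dr":[0,0,0],"grip":1},
    {"delta_pos":[0,0,0],"dr":[0,0,0],"grip":1},
  ],
)

```text
clock: 27.9
eef_pos: [0.4886, 0.0027, 0.034]
ee_rot: [179.9, -0.0, 10.3]
force: [-2.2, -2.6, 2.6]
grip_width: 0.0143
```

Emit:
step_arm(
  series=[
    {"delta_pos":[0,0,1.5],"dr":[0,0,0],"grip":1},
    {"delta_pos":[0,0,1.5],"dr":[0,0,0],"grip":1},
    {"delta_pos":[0,0,0],"dr":[0,0,0],"grip":1},
  ],
)

```text
clock: 28.28
eef_pos: [0.4894, 0.0027, 0.0333]
ee_rot: [179.9, -0.1, 10.3]
force: [-4.0, -2.1, 13.2]
grip_width: 0.0141
```

```bash
python3 look.py b8; python3 ring.py b8
```

```text
28.275 [0.4894 0.0027 0.0333] [ 1.7989e+02 -1.4000e-01  1.0260e+01] [-4.  -2.1 13.2] 0.01408028005380444
scene origin 229 139
406 [0.48759509 0.00244888 0.05504981] ang span 359.22185061518314
```

View pics/b8.png

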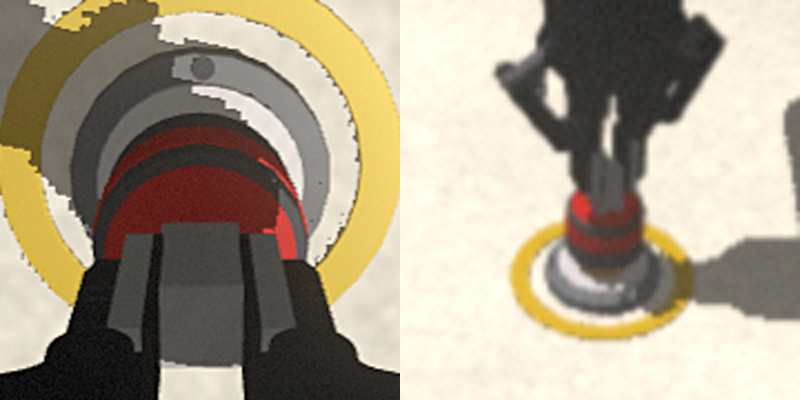

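It stops at rim ≈26 mm, on the corner chamfer, which fits the bore being 30° out of phase. I'll lift clear, turn 30° and retry.

Emit:
step_arm(
  series=[
    {"delta_pos":[0,0,-14],"dr":[0,0,0],"grip":1},
    {"delta_pos":[0,0,0],"dr":[0,0,-10],"grip":1},
    {"delta_pos":[0,0,0],"dr":[0,0,-10],"grip":1},
    {"delta_pos":[0,0,0],"dr":[0,0,-10],"grip":1},
    {"delta_pos":[0,0,0],"dr":[0,0,0],"grip":1},
  ],
)

```text
clock: 29.0
eef_pos: [0.4881, 0.0039, 0.0438]
ee_rot: [-179.9, -0.0, 40.2]
force: [0.6, 0.2, -2.7]
grip_width: 0.0143
```

```bash
python3 look.py b9; python3 ring.py b9
```

```text
29.0 [0.4881 0.0039 0.0438] [-1.7994e+02 -2.0000e-02  4.0150e+01] [ 0.6  0.2 -2.7] 0.014304585126286677
scene origin 230 135
386 [0.48747844 0.00260199 0.05505431] ang span 359.0074798749809
```

View pics/b9.png

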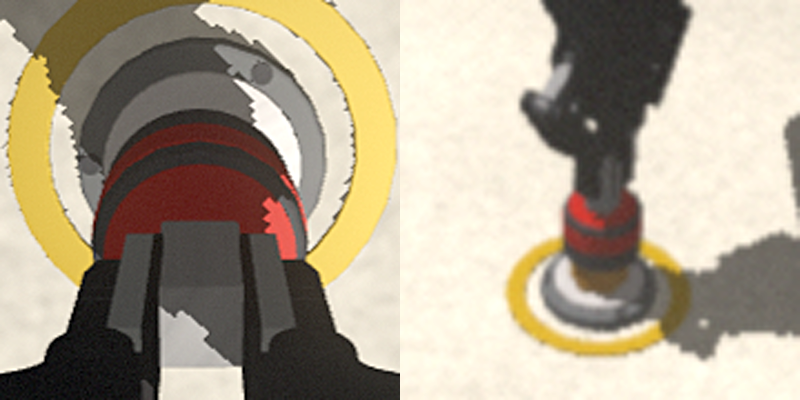

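The bell is about 0.9 mm off in tool y. I'll correct and lower.

Emit:
step_arm(
  series=[
    {"delta_pos":[-1,0.8,0],"dr":[0,0,0],"grip":1},
    {"delta_pos":[0,0,4],"dr":[0,0,0],"grip":1},
    {"delta_pos":[0,0,4],"dr":[0,0,0],"grip":1},
    {"delta_pos":[0,0,2],"dr":[0,0,0],"grip":1},
    {"delta_pos":[0,0,1.5],"dr":[0,0,0],"grip":1},
    {"delta_pos":[0,0,0],"dr":[0,0,0],"grip":1},
  ],
)

```text
clock: 29.85
eef_pos: [0.488, 0.0021, 0.0326]
ee_rot: [-180.0, 0.0, 40.3]
force: [0.1, 0.0, -3.8]
grip_width: 0.0144
```

Rim is at about 25 mm with no contact, so it's entering. Continuing down.

Emit:
step_arm(
  series=[
    {"delta_pos":[0,0,2],"dr":[0,0,0],"grip":1},
    {"delta_pos":[0,0,2],"dr":[0,0,0],"grip":1},
    {"delta_pos":[0,0,2],"dr":[0,0,0],"grip":1},
    {"delta_pos":[0,0,0],"dr":[0,0,0],"grip":1},
  ],
)

```text
clock: 30.35
eef_pos: [0.4878, 0.0021, 0.0264]
ee_rot: [-180.0, 0.0, 40.3]
force: [-0.6, -0.8, -2.4]
grip_width: 0.0142
```

Emit:
step_arm(
  series=[
    {"delta_pos":[0,0,2],"dr":[0,0,0],"grip":1},
    {"delta_pos":[0,0,2],"dr":[0,0,0],"grip":1},
    {"delta_pos":[0,0,1.5],"dr":[0,0,0],"grip":1},
    {"delta_pos":[0,0,0],"dr":[0,0,0],"grip":1},
  ],
)

```text
clock: 30.85
eef_pos: [0.4879, 0.0021, 0.021]
ee_rot: [-180.0, 0.0, 40.3]
force: [-0.2, -0.6, -3.2]
grip_width: 0.0145
```

Emit:
step_arm(
  series=[
    {"delta_pos":[0,0,1.5],"dr":[0,0,0],"grip":1},
    {"delta_pos":[0,0,1.5],"dr":[0,0,0],"grip":1},
    {"delta_pos":[0,0,0],"dr":[0,0,0],"grip":1},
  ],
)

```text
clock: 31.22
eef_pos: [0.4885, 0.0022, 0.0205]
ee_rot: [180.0, -0.0, 40.3]
force: [-4.3, 0.9, 8.9]
grip_width: 0.0146
```

It seated at 8.9 N with rim ≈ 20.5 − 7.5 = 13 mm, the washer top. I'll verify visually.

Emit:
step_arm(
  series=[
    {"delta_pos":[0,0,0],"dr":[0,0,0],"grip":1},
    {"delta_pos":[0,0,0],"dr":[0,0,0],"grip":1},
    {"delta_pos":[0,0,0],"dr":[0,0,0],"grip":1},
    {"delta_pos":[0,0,0],"dr":[0,0,0],"grip":1},
  ],
)

```text
clock: 31.72
eef_pos: [0.4884, 0.0022, 0.0205]
ee_rot: [180.0, -0.0, 40.3]
force: [-4.7, 0.5, 9.1]
grip_width: 0.0146
```

```bash
python3 look.py c1; python3 ring.py c1
```

```text
31.725 [0.4884 0.0022 0.0205] [ 1.7996e+02 -4.0000e-02  4.0270e+01] [-4.7  0.5  9.1] 0.014629391774666076
scene origin 229 143
426 [0.48746949 0.00270078 0.05505888] ang span 359.0945238187907
```

View pics/c1.png

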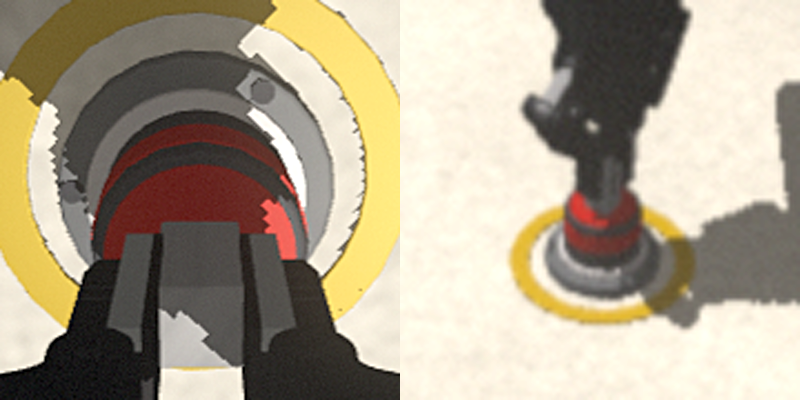

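View pics/c1s.png

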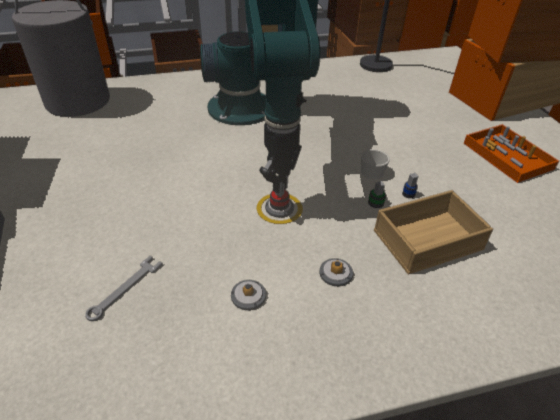

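The red socket sits on the washer inside the ring, at scene (279,205), with no brass showing. Blue (411,187) and green (377,197) stand upright between cup and box, and the cup, box and wrench look unmoved. Handing in.

```bash
python3 -c "
from workcell import order
print(order.finish_job())"
```

```text
the job is handed in; nothing more can be done
None
```

The large (red) socket is the one that fits. It is fully home on the ringed nut and still gripped, and I handed the job in at about 32 s; the system gave no verdict.

**Tries:**
- **Small:** it stopped on the nut at a rim height of about 30 mm under 13 N.
- **Medium:** it stopped at about 30 mm at two turns 30° apart, because the square adapter does not show which way the bore faces.
- **Rejects:** both are released and upright between the cup and the box, at roughly (−150, +49) and (−150, −48) mm in the box frame.
- **Large:** it stopped on the chamfer at the first turn, then slid on freely after I turned it 30°.

**Last checks:**
- **Fit:** the rim is at about 13 mm, the washer top. The tool is about 1 mm from the ring centre and under 0.1° off vertical. It presses down with about 9 N, the grip is set to 60 N, and the last picture shows no brass.
- **Surroundings:** the cup, box and wrench look unmoved in the last picture, judged by eye, not measured.

**Disagreed:**
- The fingertips sat about 38 mm higher than the stated tool point, so the first grasp closed on air above the small socket. It did no harm; I measured the offset from two views and took rim heights from each socket's position on the bench.
- Finger opening read 14–15 mm on the 16 mm adapters.

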